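Clip, photograph and free a fur-sample slide on the viewer

ROBOT

A 6-joint arm with a two-finger parallel gripper is mounted at the origin on the work surface. World frame = base frame: x ahead of the robot, y to its left, z up, the work surface at z = 0. Lengths are in m, angles in rad, forces in N, time in s.
With the tool pointing down it reaches from about 0.35 to 0.775 m from the base axis. Payload 5.5 kg.
Tool frame: the origin (TCP) lies at the very end of the fingers, on their centre line; the grasp point (between the pads) lies 19 mm behind it (env.hold_point_z is the distance from the TCP to the grasp point, in m); y points along the fingers, x is the direction in which the jaws open and shut, and the axes are right-handed (so a half turn about y gives the same grasp; the last joint's range is limited). The gripper opens to 85 mm and grips with 20 to 120 N. Pads are 22 mm wide; open, the fingers measure 114 mm over their backs; the gripper's body (76 mm by 85 mm) begins 54 mm behind the grasp point. The pads swing forward as they close: fully open they stand 13 mm farther back than shut.
Start: joints at [-1.334, 0.313, 0.046, 1.304, 0, 1.431], TCP at [0.212, -0.535, 0.231] pointing down, gripper open.
Joint ranges: [-2.76, 2.76], [-0.86, 1.69], [-1.03, 1.26], [-2.2, 2.34], [-1.47, 1.5], [-3.14, 3.14]. Speed limits (rad/s): [2.57, 2.57, 3.14, 3.14, 3.14, 3.14].

INTERFACE

Orientations are given as a unit quaternion [x, y, z, w].
In Python, from cell import env gives the robot as it stands. The module is installed in compiled form; this text tells all that it offers.
- The arm moves only by the tool move_arm, never from a script. Its argument "moves" is a list of rows, each a list of 7 numbers: the closure, from 0 (fully open) to 1 (shut), then the shift along the tool's x, y, z in cm, then the turn, a rotation vector about the tool's x, y, z in degrees. In form: [[jaw, tx, ty, tz, ax, ay, az], ...]. A call has 1 to 5 rows; each row is the pose to reach, as a shift and turn from the pose measured when the call began, along the tool's axes at that moment; what a row does not reach only later rows make up. A row lasts 1/10 s, in which the tool goes at most 50 mm and 8.59 degrees, less where a joint would pass 70% of its speed; a pose out of reach is approached as far as the arm can. A call with a gripper value outside its range is refused whole. The fingers move at their own pace and stop on an object; the grip force is fixed at half the most. Time passes only in rows, so rows that repeat a pose let the fingers close. It gives the time, the measured TCP pose, the force and the opening at its end, in the units of the state.
- env.get_state(): the state, without advancing time (a new reading comes with each control period).
- env.get_image(name): name is "scene" or "top" or "wrist"; returns (picture, depth): 384x512x3 uint8, blue, green, red; 384x512 float32, m along the optical axis (not along the pixel's ray), 0 where there is no reading.
- env.camera_params(name): a dict with "fx", "fy", "cx", "cy" (pixels), "distortion" ([k1, k2, p1, p2, k3] as OpenCV has them; the pictures are not rectified), "T" (4x4, takes a point from camera to world coordinates); the wrist camera has in their place "mount" (4x4, takes a point from camera to tool coordinates, whose origin is the TCP and whose axes are the tool frame's). Camera axes: x right, y down, z forward; pixel columns grow to the right and rows downward; lengths in m; the calibration is good to about 2 mm. A picture is of the moment at which its call begins: read the wrist's pose just before it. camera_params takes no time and is no camera call.
- env.sign_off(): hands the job in, once; it reports no verdict.
The state is a dict: "t": time; "joint_positions": joint angles; "dq": joint speeds; "joint_efforts": joint torques, N m; "ee_pos": TCP position; "orientation": TCP orientation; "ft_force": force on the tool from outside, world axes, zero at the start; "moment": the same for the moment, N m; "width": finger opening in m.
Only numpy, scipy, OpenCV 4.12 (cv2) and the standard library are available. Lean on these libraries where they do the work, as an engineer would, in place of code of your own. Each camera call takes 0.05 s, during which the arm holds its last target.

TASK

Swing the viewer's spring clip by its red knob over the near edge of the blue slide until its foot is fully up against the slide's raised orange stop, and press gently for a moment so the slide is held firmly home along the yellow fence (a few newtons; more than 10 N cracks the glass). With the clip left on, push the green shutter button right down and let it come up, then swing the clip well clear of the slide again (some 40 degrees or more), leaving the slide home on the fence. Never touch the slide with the gripper, and do not disturb the other things on the counter and tiers.

Things in the scene. Friction and masses are not known exactly. Their poses are not given: they have to be found in the camera images.
- viewer: Fixed grey sample viewer, a box 190 mm deep (x), 250 mm wide (y), 45 mm tall. Origin on the counter under its centre; x points away from the robot to the fence, z up. The slide lies on its flat top (45 mm up) between two 4 mm high end lips at y = +-45 mm (3 mm of play each way). Placed and yawed anew each time.
- pivot (a point): The clip's pivot screw (brass head) on the viewer: 75 mm along +y of the viewer's origin, 77.5 mm above the counter (level with the top of the clip's arm). The clip turns about the vertical line through it.
- clip (a joint): Swing of the clip, rad. 0: arm along the viewer's -y. Positive: open, towards its -x (clockwise from above; range -0.25 to 1.4). Pivot to knob is along (-sin q, -cos q) in the viewer's frame. Stays where left; turning takes 0.7 N at the knob. Starts at 0.75 to 1.15; seated against the stop of a slide that is home it reads -0.18 to 0.18. Clear of the slide: over 0.6.
- knob_top (a point): Centre of the top of the clip's red upright knob, a 13 mm post standing 30 mm above the steel arm (14 mm wide, top 77.5 mm above the counter). The knob's axis is 75 mm from the pivot, right above the foot; its top is 107.5 mm above the counter. The arm does not move up or down.
- toe (a point): Underside centre of the clip's black round foot, 24 mm diameter, 75 mm from the pivot; below, a shallow cone (flat 6 mm across, rising 4 mm to full width). A leaf spring holds it 3 mm above the viewer's top. It first shoves the slide to the fence, then climbs its edge (3 to 6 N sideways); on the slide it presses with 3 N and drags with 1 to 3 N; then it meets the stop, hard.
- slide: Blue slide with glass window, 78 mm (x) by 84 mm (y), 6 mm thick, some 80 g, loose. Origin: centre of its underside; x points to its fence edge. An orange stop ridge, 4 mm thick, 50 mm long, 11 mm high, runs along y on it, clamped with its near face anywhere from x = -25 to -7 mm (not reported: feel for it), so the foot's centre seats at -37 to -19. Starts 3 to 20 mm off the fence.
- fence: Yellow bar fixed on the viewer's top, 10 mm (x) by 130 mm (y), 13 mm tall; origin: centre of its underside, axes as the viewer's; near face at x = -5 mm. Set anew at the viewer's x = 68 to 76 mm. A slide that is home has its origin at x = -44 mm here. Press it home with 4 to 7 N (push 3 N more at the knob, lost to friction); over 10 N breaks the glass. Feel for it slowly.
- shutter (a joint): Travel of the shutter button, m: 0 up, 0.006 fully down; it counts as pressed from 0.0045. Springs back; fully down takes 5 N.
- shutter_top (a point): Centre of the top of the green shutter button (28 mm diameter in a black 44 mm housing 12 mm high) on the viewer's top, 67 mm above the counter, at the viewer's x = -55 mm, y = -85 mm. Pressed straight down.
- jar: Closed amber glass jar, 68 mm diameter, 95 mm tall, loose on the counter; origin under its centre. Leave alone.
- ramekin: White ceramic ramekin, 88 mm across, 48 mm tall, loose on the counter. Leave alone.
- comb: Fine steel comb, 170 mm long (x), 26 mm wide, 6 mm thick, lying loose on the counter. Leave alone.
- spray: Green spray bottle, 56 mm diameter, 160 mm tall, loose on the counter. Leave alone.
- brush: Red slicker brush lying in the top tray of the clear three-tier stand (about 250 mm tall, left of the robot). Leave alone.
- groomer: Purple round silicone groomer, 84 mm across, 30 mm high, in the stand's middle tray. Leave alone.
- spare_slide: White spare slide in the stand's bottom tray. Leave alone.
Mind the look-alikes: they are no part of the job. What is meant by the slide is not black, and is the smaller of those in its own colour.

How it is judged:
On the way, in this order (a step that is already met when the one before it is completed fails the run):
1. the clip's foot is on the slide pressing on its stop with over 3 N, the slide home along the fence (gap under 1.5 mm) (x of toe in the frame of slide above -0.04 m and z of toe in the frame of slide above 0.0045 m and x of slide in the frame of fence above -0.0455 m and angle between the y axis of slide and the y axis of fence, either way round below 0.05 rad and contact force between leaf_c1 and slide_stop_c0 above 3 N), for 0.2 s.
2. the shutter button is pushed down while the clip holds the slide (foot still on the slide, slide home within 2.5 mm) (value of joint shutter above 0.0045 m and x of toe in the frame of slide above -0.0405 m and z of toe in the frame of slide above 0.0045 m and x of slide in the frame of fence above -0.0465 m and angle between the y axis of slide and the y axis of fence, either way round below 0.05 rad), for 0.1 s.
At the end, for the whole second after the job is handed in: The clip is swung clear (over 0.6 rad) and at rest, the shutter button is up, and the slide lies flat and at rest on the viewer with its edge within 3 mm of the fence and parallel to it within 0.05 rad (value of joint clip above 0.6 rad and velocity of joint clip between -0.05 and 0.05 rad/s and value of joint shutter below 0.0015 m and linear speed of slide below 0.01 m/s and angle between slide's own z axis and vertical below 0.05 rad and z of slide in the frame of fence below 0.003 m and x of slide in the frame of fence above -0.047 m and angle between the y axis of slide and the y axis of fence, either way round below 0.05 rad); the robot touches nothing.
It fails at once if the slide is pressed on the fence with more than 10 N (contact force between slide and fence above 10 N).
It fails at once if the gripper touches the slide (contact force between the fingers and slide above 0.5 N).
It fails at once if the slide is tipped up (angle between slide's own z axis and vertical above 0.2 rad).
It fails at once if a bystander is moved by more than 15 mm (distance of any of jar, ramekin, comb, brush, groomer, spare_slide, spray from where it was at the start of the episode above 0.015 m).
It also fails if it takes over 69 s, if anything falls off the work surface, if the arm or the gripper's body presses on something with over 40 N, if the wrist force passes 120 N, or if a joint passes its speed limit or range.

## Working session

There is one attempt and no reset: what is moved stays moved. The work goes in short steps, Python scripts to look and compute and a tool call to move; the robot and the scene stay as the last step left them, time stands still between calls to the robot, and variables do not carry over. Pictures are saved under pics/ and viewed, and the job is handed in when it is done.

Besides the shell and the picture viewer there is one more tool, called after "Call:" as name(argument=value, ...) on one line, values as JSON. move_arm: Moves the arm, as the interface text tells. Its arguments: {"type":"object","properties":{"moves":{"type":"array"}},"required":["moves"]}

```bash
mkdir -p pics; cat > h.py <<'E'
from cell import env
import numpy as np, cv2
from scipy.spatial.transform import Rotation as R
def und(name,uv):
    p=env.camera_params(name)
    K=np.array([[p['fx'],0,p['cx']],[0,p['fy'],p['cy']],[0,0,1]])
    return cv2.undistortPoints(np.array(uv,float).reshape(-1,1,2),K,np.array(p['distortion'],float)).reshape(-1,2)
def camT(name):
    p=env.camera_params(name)
    if 'T' in p: return np.array(p['T'])
    s=env.get_state(); T=np.eye(4); T[:3,:3]=R.from_quat(s['orientation']).as_matrix(); T[:3,3]=s['ee_pos']
    return T@np.array(p['mount'])
def ray(T,n): 
    d=T[:3,:3]@np.array([n[0],n[1],1.]); return T[:3,3],d
def atz(name,uv,z,T=None):
    T=camT(name) if T is None else T
    out=[]
    for n in und(name,uv):
        o,d=ray(T,n); out.append(o+d*(z-o[2])/d[2])
    return np.array(out)
def dep(name,uv,depth,T=None):
    T=camT(name) if T is None else T
    out=[]
    for (u,v),n in zip(uv,und(name,uv)):
        o,d=ray(T,n); out.append(o+d*depth[int(round(v)),int(round(u))])
    return np.array(out)
def proj(name,P,T=None):
    T=camT(name) if T is None else T
    p=env.camera_params(name)
    K=np.array([[p['fx'],0,p['cx']],[0,p['fy'],p['cy']],[0,0,1]])
    Ti=np.linalg.inv(T)
    return cv2.projectPoints(np.array(P,float).reshape(-1,1,3),cv2.Rodrigues(Ti[:3,:3])[0],Ti[:3,3],K,np.array(p['distortion'],float))[0].reshape(-1,2)
E
python3 - <<'E'
from h import *
for n in ['scene','top','wrist']:
    T=camT(n)
    im,d=env.get_image(n); np.savez('pics/%s0.npz'%n,im=im,d=d,T=T); cv2.imwrite('pics/%s0.png'%n,im)
    p=env.camera_params(n); print(n,p['fx'],p['cx'],p['cy'],p['distortion'],T.round(3).tolist())
s=env.get_state(); print({k:np.round(v,3) for k,v in s.items()}); print(env.hold_point_z)
E
```

```text
scene 381.52174491308074 251.17821058876126 188.91444086302343 [-0.06053431  0.          0.          0.          0.        ] [[-0.068, 0.593, -0.802, 1.454], [0.998, 0.049, -0.048, 0.104], [0.011, -0.804, -0.595, 0.803], [0.0, 0.0, 0.0, 1.0]]
top 475.0462416383591 258.71264264123727 196.35481912120258 [-0.02609779  0.          0.          0.          0.        ] [[0.016, -0.981, 0.193, 0.256], [-1.0, -0.02, -0.019, 0.066], [0.022, -0.193, -0.981, 1.763], [0.0, 0.0, 0.0, 1.0]]
wrist 340.60416491692376 258.6625843783593 195.16817717223591 [-0.08173457  0.          0.          0.          0.        ] [[0.367, -0.889, -0.274, 0.281], [-0.93, -0.351, -0.107, -0.508], [-0.001, 0.294, -0.956, 0.373], [0.0, 0.0, 0.0, 1.0]]
{'t': np.float64(0.15), 'joint_positions': array([-1.334,  0.314,  0.045,  1.304, -0.   ,  1.431]), 'dq': array([ 0.   , -0.002,  0.004, -0.   ,  0.001,  0.   ]), 'joint_efforts': array([ 2.0000e-03, -4.8106e+01,  2.9882e+01,  1.4000e-02, -0.0000e+00,
       -0.0000e+00]), 'ee_pos': array([ 0.211, -0.534,  0.231]), 'orientation': array([-0.584,  0.398, -0.397,  0.585]), 'ft_force': array([ 0.317, -0.157, -0.161]), 'moment': array([-0.008,  0.032, -0.001]), 'width': np.float64(0.085)}
0.0187
```

View pics/scene0.png

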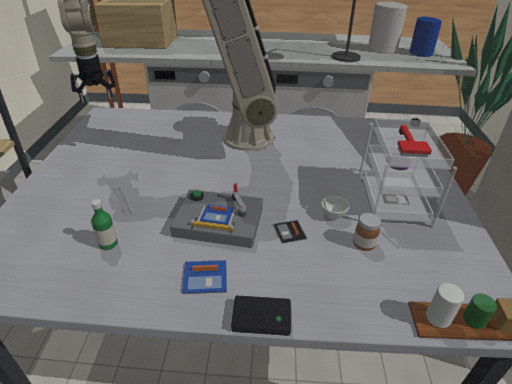

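View pics/top0.png

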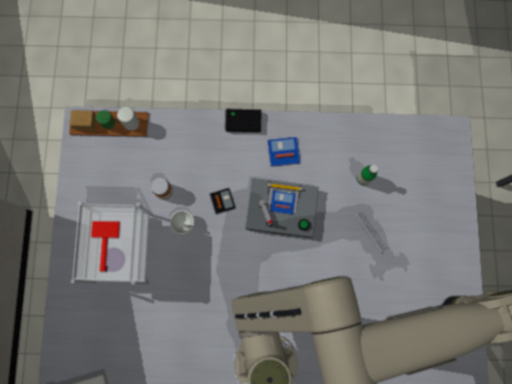

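View pics/wrist0.png

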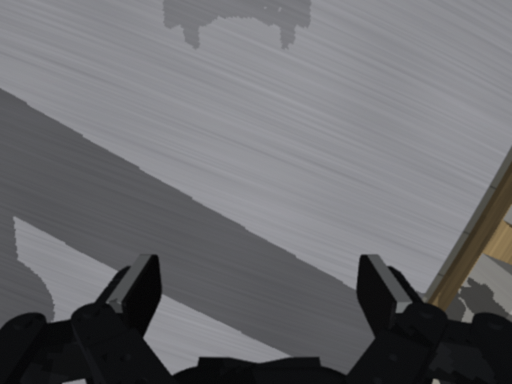

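Slide candidates in the top view are the small blue one on the viewer (284,202), the larger blue one on the counter (284,151) and the black one (222,201). The one on the viewer fits, since it is blue, the smaller of the two blues and lies between the lips. I'll confirm it in an enlarged crop.

```bash
python3 - <<'E'
from h import *
a=cv2.imread('pics/top0.png')[170:250,235:335]; cv2.imwrite('pics/topc.png',cv2.resize(a,None,fx=7,fy=7,interpolation=cv2.INTER_CUBIC))
a=cv2.imread('pics/scene0.png')[175:250,165:270]; cv2.imwrite('pics/scc.png',cv2.resize(a,None,fx=7,fy=7,interpolation=cv2.INTER_CUBIC))
E
```

```text
(no output)
```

View pics/topc.png

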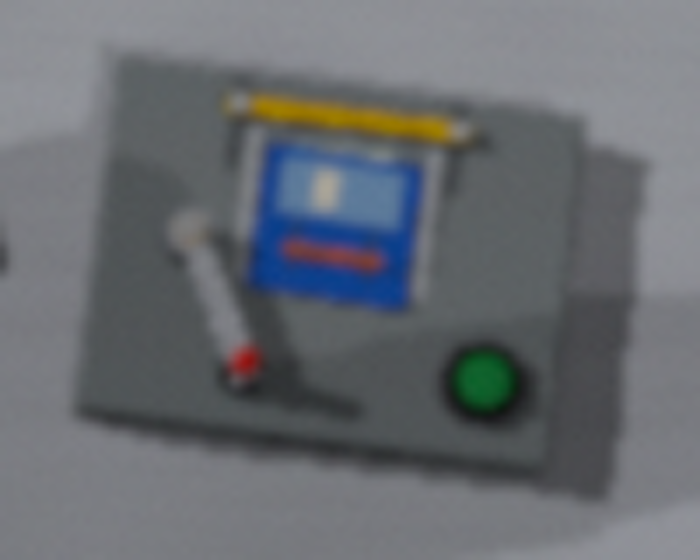

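View pics/scc.png

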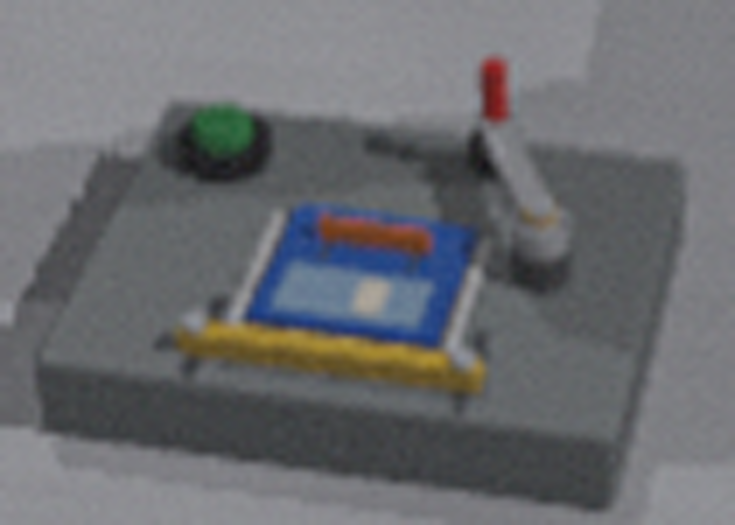

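```bash
python3 - <<'E'
from h import *
f=lambda c:[235+(c[0]+.5)/7-.5,170+(c[1]+.5)/7-.5]
g=lambda c:[165+(c[0]+.5)/7-.5,175+(c[1]+.5)/7-.5]
def tri(a,b):
    A=np.zeros((3,3));B=np.zeros(3)
    for n,uv in (('top',a),('scene',b)):
        o,d=ray(camT(n),und(n,[uv])[0]); d/=np.linalg.norm(d); M=np.eye(3)-np.outer(d,d);A+=M;B+=M@o
    return np.linalg.solve(A,B)
pv=atz('top',[f((190,226))],.0775); kn=atz('top',[f((247,356))],.1075); bt=atz('top',[f((485,378))],.067)
print('pivot',pv,'knob',kn,'but',bt)
print('tri knob',tri(f((247,354)),g((494,66))),'but',tri(f((485,378)),g((223,122))),'piv',tri(f((190,226)),g((541,218))))
# corners of viewer top at z .045
c=atz('top',[f(p) for p in [(115,62),(582,120),(545,468),(80,408)]],.045); print('corners',c)
fe=atz('top',[f(p) for p in [(238,104),(462,132)]],.058); print('fence ends',fe)
E
```

```text
pivot [[0.56781664 0.02306996 0.0775    ]] knob [[ 0.49637039 -0.00580873  0.1075    ]] but [[ 0.49312754 -0.13045517  0.067     ]]
tri knob [ 0.49699844 -0.00444478  0.10945099] but [ 0.4929224  -0.12955997  0.06754154] piv [0.56712713 0.02348144 0.08110981]
corners [[ 0.6614911   0.06333161  0.045     ]
 [ 0.6351459  -0.1849396   0.045     ]
 [ 0.44962822 -0.16416897  0.045     ]
 [ 0.47651868  0.07801005  0.045     ]]
fence ends [[ 0.63712184 -0.00170595  0.058     ]
 [ 0.62450495 -0.11968963  0.058     ]]
```

```bash
cat >> h.py <<'E'
def toolrot(ang):
    # tool y down, tool x at world yaw ang
    x=np.array([np.cos(ang),np.sin(ang),0]); y=np.array([0,0,-1.]); return np.column_stack([x,y,np.cross(x,y)])
def move_to(pos,ang,rows=5):
    s=env.get_state(); Rc=R.from_quat(s['orientation']).as_matrix()
    t=Rc.T@(np.array(pos)-s['ee_pos'])*100
    rv=R.from_matrix(Rc.T@toolrot(ang)).as_rotvec(degrees=True)
    print('shift cm',t.round(2),'turn',rv.round(2),'dist mm',np.linalg.norm(t)*10)
def st():
    s=env.get_state(); Rc=R.from_quat(s['orientation']).as_matrix()
    print('t %.2f'%s['t'],'pos mm',(s['ee_pos']*1000).round(2),'xang %.1f'%np.degrees(np.arctan2(Rc[1,0],Rc[0,0])),'y',Rc[:,1].round(3),'F',np.round(s['ft_force'],2),'w %.1f'%(s['width']*1000),'q',s['joint_positions'].round(2))
E
python3 - <<'E'
from h import *
st()
print(np.array(env.camera_params('wrist')['mount']).round(3))
T0=camT('wrist'); s=env.get_state()
# camera pose candidate: TCP
for pos,ang in [((.44,-.05,.26),-np.pi/2),((.44,-.05,.26),np.pi/2),((.44,-.04,.26),-1.2)]:
    T=np.eye(4);T[:3,:3]=toolrot(ang);T[:3,3]=pos
    print(ang,proj('wrist',[[.568,.023,.0775],[.496,-.006,.1075],[.493,-.13,.067],[.661,.063,.045],[.635,-.185,.045]],T@np.array(env.camera_params('wrist')['mount'])).round(0).tolist())
    move_to(pos,ang)
E
```

```text
t 0.15 pos mm [ 211.47 -534.29  230.62] xang -68.4 y [-0.     0.001 -1.   ] F [ 0.32 -0.16 -0.16] w 85.3 q [-1.33  0.31  0.05  1.3  -0.    1.43]
[[ 1.    -0.001 -0.     0.001]
 [-0.    -0.294  0.956 -0.143]
 [-0.001 -0.956 -0.294  0.075]
 [ 0.     0.     0.     1.   ]]
-1.5707963267948966 [[175.0, 30.0], [206.0, 114.0], [340.0, 114.0], [137.0, -66.0], [399.0, -36.0]]
shift cm [-36.63  -2.88  39.07] turn [ 0.   21.59 -0.08] dist mm 536.3023219602089
1.5707963267948966 [[324.0, 284.0], [304.0, 235.0], [182.0, 217.0], [346.0, 333.0], [151.0, 316.0]]
shift cm [-36.63  -2.88  39.07] turn [-1.1000e-01 -1.5841e+02 -1.0000e-02] dist mm 536.3023219602089
-1.2 [[243.0, 12.0], [244.0, 103.0], [361.0, 152.0], [240.0, -94.0], [462.0, 39.0]]
shift cm [-37.56  -2.88  39.44] turn [-0.01  0.34 -0.08] dist mm 545.3493223157033
```

```bash
python3 - <<'E'
from h import *
for pos in [(.51,-.07,.29),(.50,-.07,.31)]:
  ang=np.radians(-68)
  T=np.eye(4);T[:3,:3]=toolrot(ang);T[:3,3]=pos
  print(proj('wrist',[[.568,.023,.0775],[.496,-.006,.1075],[.493,-.13,.067],[.661,.063,.045],[.635,-.185,.045]],T@np.array(env.camera_params('wrist')['mount'])).round(0).tolist())
  move_to(pos,ang)
E
```

```text
[[193.0, 77.0], [191.0, 159.0], [302.0, 195.0], [193.0, -23.0], [396.0, 94.0]]
shift cm [-32.2   -5.89  44.84] turn [-0.01 -0.41 -0.08] dist mm 555.1626852370354
[[200.0, 68.0], [198.0, 146.0], [303.0, 183.0], [199.0, -26.0], [393.0, 86.0]]
shift cm [-32.57  -7.89  43.91] turn [-0.01 -0.41 -0.08] dist mm 552.3680052104926
```

Call:
move_arm(moves=[[0.7, -7, -2, 9, 0, 0, 0], [0.7, -14, -4, 18, 0, 0, 0], [0.7, -20, -6, 27, 0, 0, 0], [0.7, -27, -7, 36, 0, 0, 0], [0.7, -32, -7, 46, 0, 0, 0]])

```text
t: 0.65
ee_pos: [0.3428, -0.3235, 0.2697]
orientation: [-0.584, 0.398, -0.398, 0.585]
ft_force: [1.6, -0.1, -0.5]
width: 0.0255
```

```bash
python3 - <<'E'
from h import *
st(); move_to((.53,-.06,.30),np.radians(-68))
E
```

```text
t 0.65 pos mm [ 342.78 -323.52  269.72] xang -68.5 y [-0.     0.001 -1.   ] F [ 1.59 -0.07 -0.5 ] w 25.5 q [-0.93  0.1  -0.13  1.34  0.    1.84]
shift cm [-17.64  -3.    27.09] turn [-0.02 -0.46 -0.06] dist mm 324.6685753166487
```

Call:
move_arm(moves=[[0.7, -17.6, -3, 27.1, 0, 0, 0], [0.7, -17.6, -3, 27.1, 0, 0, 0], [0.7, -17.6, -3, 27.1, 0, 0, 0], [0.7, -17.6, -3, 27.1, 0, 0, 0], [0.7, -17.6, -3, 27.1, 0, 0, 0]])

```text
t: 1.15
ee_pos: [0.487, -0.1203, 0.293]
orientation: [-0.584, 0.398, -0.398, 0.585]
ft_force: [0.9, -1.3, -0.7]
width: 0.026
```

Call:
move_arm(moves=[[0.7, -6, -1, 9.5, 0, 0, 0], [0.7, -6, -1, 9.5, 0, 0, 0], [0.7, -6, -1, 9.5, 0, 0, 0], [0.7, -6, -1, 9.5, 0, 0, 0]])

```text
t: 1.55
ee_pos: [0.5542, -0.0277, 0.3025]
orientation: [-0.585, 0.397, -0.396, 0.586]
ft_force: [0.2, -1.0, -0.2]
width: 0.0258
```

```bash
python3 - <<'E'
from h import *
st()
n='wrist'; T=camT(n)
im,d=env.get_image(n); np.savez('pics/w1.npz',im=im,d=d,T=T); cv2.imwrite('pics/w1.png',im)
cv2.imwrite('pics/w1b.png',cv2.resize(im[20:300,110:510],None,fx=2,fy=2,interpolation=cv2.INTER_CUBIC))
E
```

```text
t 1.55 pos mm [554.16 -27.72 302.49] xang -68.2 y [-0.001  0.001 -1.   ] F [ 0.18 -1.01 -0.18] w 25.8 q [-0.2   0.27  0.15  1.46  0.    2.57]
```

View pics/w1b.png

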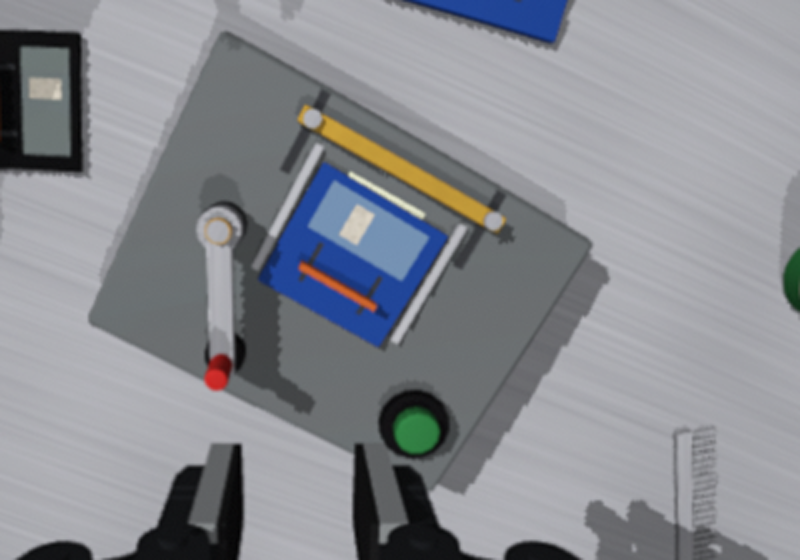

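```bash
cat > m.py <<'E'
from h import *
def meas(npz,off,sc,pts,name='wrist'):
    T=np.load(npz)['T']
    out={}
    for k,(c,z) in pts.items():
        uv=[off[0]+(c[0]+.5)/sc-.5,off[1]+(c[1]+.5)/sc-.5]
        out[k]=atz(name,[uv],z,T)[0]
    return out
E
python3 - <<'E'
from m import *
P=meas('pics/w1.npz',(110,20),2,dict(piv=((218,230),.0775),knob=((217,378),.1075),but=((417,431),.067),fl=((228,33),.045),fr=((591,245),.045),nl=((90,320),.045),f1=((313,118),.06),f2=((494,221),.06),s1=((327,163),.051),s2=((450,238),.051),s3=((259,275),.051),s4=((385,349),.051),o1=((300,266),.062),o2=((377,309),.062)))
for k,v in P.items(): print(k,(v*1000).round(1))
a=lambda p,q:np.arctan2(*(P[q]-P[p])[[1,0]])
print('yaws', a('fr','fl')-np.pi/2,a('nl','fl'),a('f2','f1')-np.pi/2,a('but','piv')-np.arctan2(160,55), 'slide',a('s2','s1')-np.pi/2,a('s4','s3')-np.pi/2,a('o2','o1')-np.pi/2)
print(np.linalg.norm(P['knob']-P['piv']-[0,0,.03]),np.linalg.norm(P['but']-P['piv']+[0,0,.0105]),np.hypot(160,55))
E
```

```text
piv [565.7  22.2  77.5]
knob [497.5  -5.4 107.5]
but [ 495.  -129.6   67. ]
fl [663.9  56.3  45. ]
fr [ 635.2 -184.3   45. ]
nl [480.5  78.9  45. ]
f1 [638.7  -3.7  60. ]
f2 [ 625.6 -119.1   60. ]
s1 [619.4 -20.1  51. ]
s2 [ 607.1 -102.3   51. ]
s3 [545.7  -7.4  51. ]
s4 [531.5 -94.3  51. ]
o1 [561.3 -27.   62. ]
o2 [554.5 -77.6  62. ]
yaws -0.11863267680562051 -0.12231322083495581 -0.1131807357200818 -0.10454854494806476 slide -0.1492335312574835 -0.16137011290013903 -0.1331164984772102
0.07362978334320995 0.16751657880188423 169.1892431568863
```

```bash
python3 - <<'E'
from h import *
st(); move_to((.4968,-.0055,.15),np.radians(-68))
E
```

```text
t 1.60 pos mm [553.31 -29.03 302.44] xang -68.3 y [-0.001  0.001 -1.   ] F [-0.68 -0.65  0.51] w 25.7 q [-0.2   0.26  0.15  1.46  0.    2.57]
shift cm [-4.25 15.25 -4.37] turn [ 0.06 -0.34 -0.07] dist mm 164.2710908009761
```

Call:
move_arm(moves=[[0.73, -4.25, 5, -4.37, 0, 0, 0], [0.73, -4.25, 10, -4.37, 0, 0, 0], [0.73, -4.25, 15.25, -4.37, 0, 0, 0], [0.73, -4.25, 15.25, -4.37, 0, 0, 0], [0.73, -4.25, 15.25, -4.37, 0, 0, 0]])

```text
t: 2.1
ee_pos: [0.4923, -0.0064, 0.1465]
orientation: [0.586, -0.401, 0.395, -0.583]
ft_force: [-1.5, 0.8, 0.4]
width: 0.0231
```

```bash
python3 - <<'E'
from h import *
st()
n='wrist'; T=camT(n)
im,d=env.get_image(n); np.savez('pics/w2.npz',im=im,d=d,T=T); cv2.imwrite('pics/w2b.png',cv2.resize(im[84:384,100:500],None,fx=2,fy=2,interpolation=cv2.INTER_CUBIC))
st();move_to((.4968,-.0055,.087),np.radians(-68))
E
```

```text
t 2.10 pos mm [492.29  -6.36 146.5 ] xang -68.5 y [-0.01   0.002 -1.   ] F [-1.49  0.81  0.44] w 23.1 q [-0.18  0.21 -0.31  1.07  0.    2.59]
t 2.15 pos mm [494.57  -6.61 148.99] xang -68.5 y [-0.005  0.001 -1.   ] F [ 0.14 -0.13  0.93] w 23.1 q [-0.18  0.21 -0.3   1.07  0.    2.59]
shift cm [-0.    6.2   0.28] turn [ 0.26 -0.46 -0.17] dist mm 62.03775318391184
```

View pics/w2b.png

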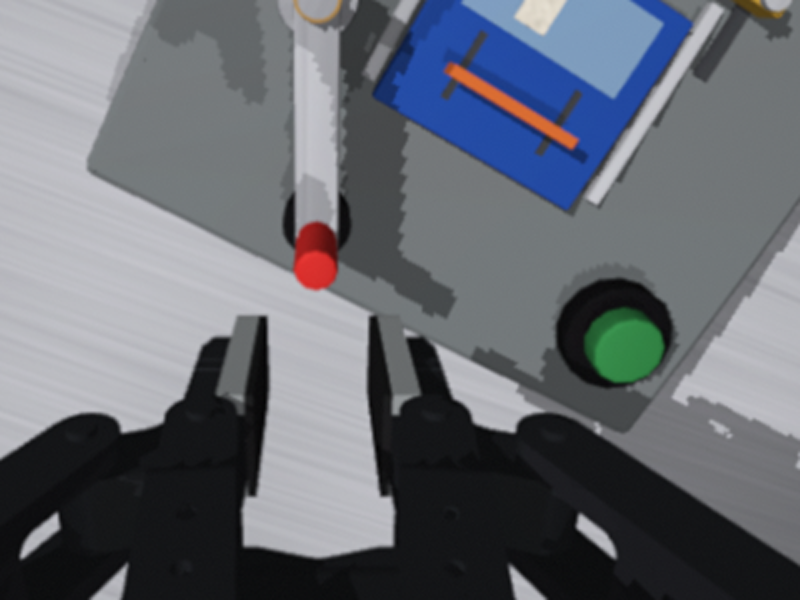

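```bash
python3 - <<'E'
from m import *
P=meas('pics/w2.npz',(100,84),2,dict(knob=((316,270),.1075),but=((625,346),.067)))
for k,v in P.items(): print(k,(v*1000).round(1))
E
```

```text
knob [496.4  -5.1 107.5]
but [ 495.  -127.6   67. ]
```

The wrist view shows the red knob top at crop (316,270), between the jaw lines, and the button at (625,346). Both agree with the first view within 2 mm. I'm going down around the knob.

Call:
move_arm(moves=[[0.73, 0, 2.0, 0.2, 0.2, -0.4, 0], [0.73, 0, 4.0, 0.2, 0.2, -0.4, 0], [0.73, 0, 5.5, 0.2, 0.2, -0.4, 0], [0.73, 0, 6.1, 0.2, 0.2, -0.4, 0], [0.73, 0, 6.1, 0.2, 0.2, -0.4, 0]])

```text
t: 2.65
ee_pos: [0.4968, -0.0066, 0.0889]
orientation: [-0.585, 0.397, -0.395, 0.586]
ft_force: [0.1, 0.3, 0.3]
width: 0.023
```

```bash
python3 - <<'E'
from h import *
st(); 
n='wrist'; T=camT(n)
im,d=env.get_image(n);cv2.imwrite('pics/w3b.png',cv2.resize(im[84:384,100:500],None,fx=1.5,fy=1.5,interpolation=cv2.INTER_CUBIC))
st();move_to((.4968,-.0055,.087),np.radians(-68))
E
```

```text
t 2.65 pos mm [496.8   -6.6   88.92] xang -68.1 y [-0.001  0.002 -1.   ] F [0.14 0.33 0.31] w 23.0 q [-0.18  0.26 -0.4   0.92  0.    2.58]
t 2.70 pos mm [497.14  -6.5   89.37] xang -68.1 y [-0.     0.002 -1.   ] F [-0.06  0.03 -0.03] w 23.2 q [-0.18  0.26 -0.4   0.92  0.    2.58]
shift cm [-0.11  0.24  0.01] turn [-0.04 -0.11 -0.11] dist mm 2.5986709983896183
```

View pics/w3b.png

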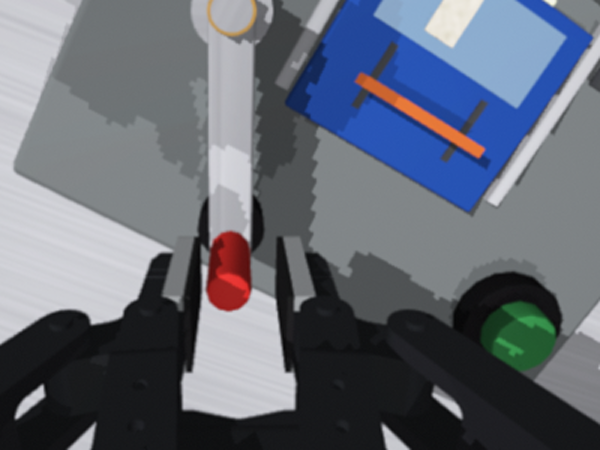

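```bash
cat >> h.py <<'E'
PIV=np.array([.5659,.0225]); YAW=-0.115
def arcpose(q,z=.087,off=0.):
    d=-q-YAW*-1 if False else None
    v=np.array([-np.sin(q),-np.cos(q)]); c,s=np.cos(YAW),np.sin(YAW)
    w=np.array([c*v[0]-s*v[1],s*v[0]+c*v[1]])
    t=np.array([np.cos(-q+YAW),np.sin(-q+YAW)])   # closing direction
    return np.r_[PIV+.075*w+off*t,z],-q+YAW
def arcrows(qs,z=.087,off=0.,jaw=.79):
    s=env.get_state(); Rc=R.from_quat(s['orientation']).as_matrix()
    rows=[]
    for q in qs:
        p,a=arcpose(q,z,off)
        t=Rc.T@(p-s['ee_pos'])*100; rv=R.from_matrix(Rc.T@toolrot(a)).as_rotvec(degrees=True)
        rows.append([jaw]+t.round(2).tolist()+rv.round(1).tolist())
    print(rows)
def tq():
    s=env.get_state(); Rc=R.from_quat(s['orientation']).as_matrix()
    v=s['ee_pos'][:2]-PIV; c,sn=np.cos(YAW),np.sin(YAW); v=np.array([c*v[0]+sn*v[1],-sn*v[0]+c*v[1]])
    q=np.arctan2(-v[0],-v[1]); t=np.array([np.cos(-q+YAW),np.sin(-q+YAW),0])
    F=np.array(s['ft_force']); rad=np.r_[s['ee_pos'][:2]-PIV,0]; rad/=np.linalg.norm(rad)
    print('tool q %.3f r %.1f viewer x %.1f | Fpush %.2f Frad %.2f Fz %.2f'%(q,np.linalg.norm(v)*1000,v[0]*1000,-F@t,-F@rad,F[2])); st()
E
python3 - <<'E'
from h import *
tq(); arcrows([1.0,.93,.86,.79,.74])
E
```

```text
tool q 1.057 r 74.6 viewer x -65.0 | Fpush 0.05 Frad -0.05 Fz -0.03
t 2.70 pos mm [497.14  -6.5   89.37] xang -68.1 y [-0.     0.002 -1.   ] F [-0.06  0.03 -0.03] w 23.2 q [-0.18  0.26 -0.4   0.92  0.    2.58]
[[0.79, 0.43, 0.24, -0.02, -0.0, -4.2, -0.1], [0.79, 0.95, 0.24, 0.04, -0.0, -8.2, -0.1], [0.79, 1.46, 0.23, 0.13, -0.0, -12.2, -0.1], [0.79, 1.97, 0.23, 0.26, -0.1, -16.3, -0.1], [0.79, 2.33, 0.23, 0.38, -0.1, -19.1, -0.1]]
```

Call:
move_arm(moves=[[0.79, 0.43, 0.24, -0.02, 0, -4.2, 0], [0.79, 0.95, 0.24, 0.04, 0, -8.2, 0], [0.79, 1.46, 0.23, 0.13, 0, -12.2, 0], [0.79, 1.97, 0.23, 0.26, 0, -16.3, 0], [0.79, 2.33, 0.23, 0.38, 0, -19.1, 0]])

```text
t: 3.2
ee_pos: [0.5105, -0.0272, 0.0887]
orientation: [-0.643, 0.292, -0.293, 0.645]
ft_force: [0.3, 1.1, -0.1]
width: 0.0182
```

```bash
python3 - <<'E'
from h import *
tq(); arcrows([.67,.62,.58,.54,.52])
E
```

```text
tool q 0.725 r 74.4 viewer x -49.3 | Fpush 0.61 Frad 1.00 Fz -0.13
t 3.20 pos mm [510.53 -27.16  88.67] xang -48.9 y [ 0.002  0.002 -1.   ] F [ 0.34  1.12 -0.13] w 18.2 q [-0.21  0.28 -0.37  0.92  0.    2.21]
[[0.79, 0.41, 0.17, -0.05, -0.2, -3.9, 0.0], [0.79, 0.78, 0.17, -0.01, -0.2, -6.8, 0.0], [0.79, 1.08, 0.17, 0.03, -0.2, -9.1, 0.0], [0.79, 1.38, 0.17, 0.08, -0.2, -11.4, 0.0], [0.79, 1.52, 0.17, 0.11, -0.2, -12.5, 0.0]]
```

Call:
move_arm(moves=[[0.79, 0.41, 0.17, -0.05, 0, -3.9, 0], [0.79, 0.78, 0.17, -0.01, 0, -6.8, 0], [0.79, 1.08, 0.17, 0.03, 0, -9.1, 0], [0.79, 1.38, 0.17, 0.08, 0, -11.4, 0], [0.79, 1.52, 0.17, 0.11, 0, -12.5, 0]])

```text
t: 3.7
ee_pos: [0.5226, -0.0383, 0.0885]
orientation: [-0.671, 0.219, -0.222, 0.673]
ft_force: [-0.3, 0.9, 0.7]
width: 0.018
```

```bash
python3 - <<'E'
from h import *
tq(); 
n='wrist'; T=camT(n)
im,d=env.get_image(n);np.savez('pics/w4.npz',im=im,d=d,T=T);cv2.imwrite('pics/w4b.png',cv2.resize(im[84:384,100:500],None,fx=1.5,fy=1.5,interpolation=cv2.INTER_CUBIC))
tq();arcrows([.49,.46,.44,.42,.40])
E
```

```text
tool q 0.504 r 74.6 viewer x -36.1 | Fpush 0.78 Frad 0.53 Fz 0.72
t 3.70 pos mm [522.58 -38.29  88.52] xang -36.3 y [ 0.005  0.001 -1.   ] F [-0.32  0.88  0.72] w 18.0 q [-0.23  0.3  -0.34  0.93  0.    1.98]
tool q 0.503 r 74.7 viewer x -36.0 | Fpush -0.39 Frad -0.03 Fz 0.81
t 3.75 pos mm [522.59 -38.38  88.33] xang -36.3 y [ 0.004  0.001 -1.   ] F [ 0.3  -0.25  0.81] w 18.2 q [-0.23  0.3  -0.34  0.93  0.    1.98]
[[0.79, 0.1, 0.13, -0.03, -0.2, -1.7, 0.2], [0.79, 0.32, 0.13, -0.02, -0.2, -3.4, 0.2], [0.79, 0.47, 0.13, -0.01, -0.2, -4.5, 0.2], [0.79, 0.62, 0.14, 0.01, -0.2, -5.7, 0.2], [0.79, 0.77, 0.14, 0.02, -0.2, -6.8, 0.2]]
```

View pics/w4b.png

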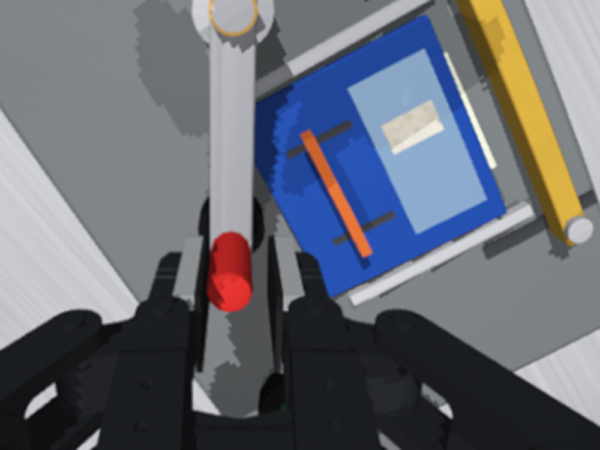

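Call:
move_arm(moves=[[0.79, 0.15, 0.13, -0.03, 0, -1.7, 0], [0.79, 0.3, 0.13, -0.02, 0, -3.4, 0], [0.79, 0.47, 0.13, -0.01, 0, -4.5, 0], [0.79, 0.62, 0.14, 0.01, 0, -5.7, 0], [0.79, 0.77, 0.14, 0.02, 0, -6.8, 0]])

```text
t: 4.25
ee_pos: [0.5291, -0.0428, 0.0872]
orientation: [-0.683, 0.178, -0.181, 0.685]
ft_force: [-0.3, 1.0, 0.6]
width: 0.018
```

```bash
python3 - <<'E'
from h import *
tq();arcrows([.385,.37,.355,.34,.33])
E
```

```text
tool q 0.398 r 75.0 viewer x -29.0 | Fpush 0.71 Frad 0.71 Fz 0.56
t 4.25 pos mm [529.12 -42.83  87.25] xang -29.5 y [ 0.005  0.001 -1.   ] F [-0.28  0.96  0.56] w 18.0 q [-0.23  0.31 -0.32  0.93  0.    1.85]
[[0.79, 0.1, 0.03, -0.0, -0.2, -0.8, 0.2], [0.79, 0.21, 0.03, 0.0, -0.2, -1.7, 0.2], [0.79, 0.32, 0.03, 0.0, -0.2, -2.5, 0.2], [0.79, 0.43, 0.03, 0.01, -0.2, -3.4, 0.2], [0.79, 0.51, 0.03, 0.02, -0.2, -4.0, 0.2]]
```

Call:
move_arm(moves=[[0.79, 0.1, 0.03, 0, 0, -0.8, 0], [0.79, 0.21, 0.03, 0, 0, -1.7, 0], [0.79, 0.32, 0.03, 0, 0, -2.5, 0], [0.79, 0.43, 0.03, 0.01, 0, -3.4, 0], [0.79, 0.51, 0.03, 0.02, 0, -4.0, 0]])

```text
t: 4.75
ee_pos: [0.5336, -0.0452, 0.0869]
orientation: [-0.689, 0.154, -0.157, 0.691]
ft_force: [-1.0, 0.6, 0.6]
width: 0.0177
```

```bash
python3 - <<'E'
from h import *
tq();arcrows([.32,.305,.29,.275,.26])
E
```

```text
tool q 0.330 r 75.0 viewer x -24.3 | Fpush 1.16 Frad 0.06 Fz 0.56
t 4.75 pos mm [533.63 -45.18  86.92] xang -25.4 y [ 0.005  0.001 -1.   ] F [-1.02  0.55  0.56] w 17.7 q [-0.24  0.32 -0.31  0.93  0.    1.78]
[[0.79, 0.07, -0.01, -0.0, -0.2, -0.5, 0.2], [0.79, 0.19, -0.01, 0.0, -0.2, -1.3, 0.2], [0.79, 0.3, -0.01, 0.0, -0.2, -2.2, 0.2], [0.79, 0.41, -0.01, 0.01, -0.2, -3.0, 0.2], [0.79, 0.52, -0.01, 0.02, -0.2, -3.9, 0.2]]
```

Call:
move_arm(moves=[[0.79, 0.08, 0, 0, 0, -0.5, 0], [0.79, 0.16, 0, 0, 0, -1.1, 0], [0.79, 0.24, 0, 0, 0, -1.8, 0], [0.79, 0.32, 0, 0.01, 0, -2.4, 0], [0.79, 0.4, 0, 0.01, 0, -3.0, 0]])

```text
t: 5.25
ee_pos: [0.5373, -0.0468, 0.0869]
orientation: [-0.693, 0.136, -0.138, 0.694]
ft_force: [-1.8, 1.2, 1.3]
width: 0.0181
```

```bash
python3 - <<'E'
from h import *
tq();arcrows([.27,.26,.25,.24,.23])
E
```

```text
tool q 0.276 r 75.0 viewer x -20.5 | Fpush 2.15 Frad 0.42 Fz 1.26
t 5.25 pos mm [537.3  -46.85  86.88] xang -22.3 y [ 0.004  0.001 -1.   ] F [-1.83  1.21  1.26] w 18.1 q [-0.24  0.33 -0.3   0.94  0.    1.72]
[[0.79, 0.05, -0.01, 0.0, -0.2, -0.3, 0.2], [0.79, 0.12, -0.01, 0.0, -0.2, -0.9, 0.2], [0.79, 0.2, -0.01, 0.0, -0.2, -1.4, 0.2], [0.79, 0.27, -0.01, 0.01, -0.2, -2.0, 0.2], [0.79, 0.35, -0.01, 0.01, -0.2, -2.6, 0.2]]
```

Call:
move_arm(moves=[[0.79, 0.06, 0, 0, 0, -0.4, 0], [0.79, 0.12, 0, 0, 0, -0.9, 0], [0.79, 0.19, 0, 0, 0, -1.4, 0], [0.79, 0.26, 0, 0.01, 0, -2.0, 0], [0.79, 0.33, 0, 0.01, 0, -2.5, 0]])

```text
t: 5.75
ee_pos: [0.5404, -0.048, 0.0869]
orientation: [-0.696, 0.12, -0.123, 0.697]
ft_force: [-1.1, 1.0, 1.3]
width: 0.0177
```

```bash
python3 - <<'E'
from h import *
tq(); 
n='wrist'; T=camT(n)
im,d=env.get_image(n);np.savez('pics/w5.npz',im=im,d=d,T=T);cv2.imwrite('pics/w5b.png',cv2.resize(im[44:344,100:500],None,fx=1.5,fy=1.5,interpolation=cv2.INTER_CUBIC))
tq();arcrows([.22,.21,.20,.19,.18])
E
```

```text
tool q 0.232 r 75.0 viewer x -17.2 | Fpush 1.34 Frad 0.55 Fz 1.35
t 5.75 pos mm [540.41 -48.03  86.9 ] xang -19.8 y [ 0.004  0.001 -1.   ] F [-1.07  0.98  1.35] w 17.7 q [-0.24  0.34 -0.29  0.94  0.    1.68]
tool q 0.230 r 75.0 viewer x -17.1 | Fpush 1.85 Frad 0.71 Fz 0.94
t 5.80 pos mm [540.53 -48.07  86.91] xang -19.8 y [ 0.005  0.001 -1.   ] F [-1.5   1.29  0.94] w 17.8 q [-0.24  0.34 -0.29  0.94  0.    1.68]
[[0.79, 0.08, -0.01, -0.0, -0.1, -0.6, 0.2], [0.79, 0.15, -0.01, 0.0, -0.1, -1.2, 0.2], [0.79, 0.23, -0.01, 0.0, -0.1, -1.7, 0.2], [0.79, 0.3, -0.01, 0.01, -0.1, -2.3, 0.2], [0.79, 0.38, -0.01, 0.01, -0.1, -2.9, 0.2]]
```

View pics/w5b.png

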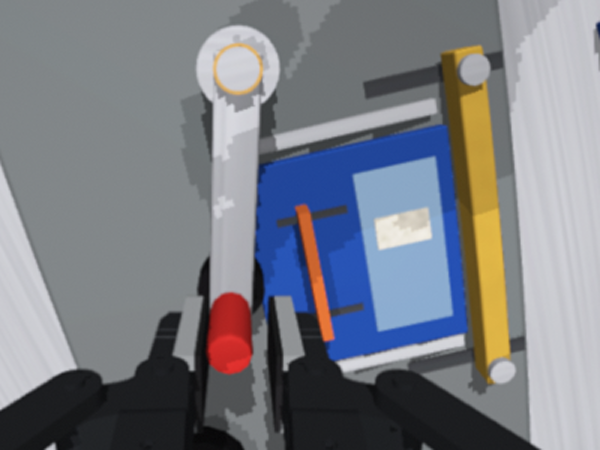

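The foot is behind the slide's near edge and the slide is a few mm off the fence (fence face about column 465 to 480). I'm continuing slowly.

Call:
move_arm(moves=[[0.79, 0.05, 0, 0, 0, -0.5, 0], [0.79, 0.1, 0, 0, 0, -0.9, 0], [0.79, 0.15, 0, 0, 0, -1.3, 0], [0.79, 0.2, 0, 0, 0, -1.7, 0], [0.79, 0.25, 0, 0, 0, -2.1, 0]])

```text
t: 6.3
ee_pos: [0.5429, -0.0489, 0.0869]
orientation: [-0.698, 0.107, -0.11, 0.699]
ft_force: [-1.0, 2.3, -0.0]
width: 0.0178
```

```bash
python3 - <<'E'
from h import *
tq()
E
```

```text
tool q 0.197 r 75.0 viewer x -14.6 | Fpush 1.69 Frad 1.92 Fz -0.03
t 6.30 pos mm [542.91 -48.9   86.9 ] xang -17.7 y [ 0.005  0.001 -1.   ] F [-1.02  2.34 -0.03] w 17.8 q [-0.24  0.34 -0.29  0.94  0.    1.64]
```

Call:
move_arm(moves=[[0.79, 0.04, 0, 0, 0, -0.4, 0], [0.79, 0.08, 0, 0, 0, -0.7, 0], [0.79, 0.12, 0, 0, 0, -1.0, 0], [0.79, 0.16, 0, 0, 0, -1.4, 0], [0.79, 0.2, 0, 0, 0, -1.7, 0]])

```text
t: 6.8
ee_pos: [0.5446, -0.0493, 0.0869]
orientation: [-0.7, 0.097, -0.099, 0.701]
ft_force: [-2.9, 2.3, 2.3]
width: 0.0182
```

```bash
python3 - <<'E'
from h import *
tq()
E
```

```text
tool q 0.173 r 74.9 viewer x -12.9 | Fpush 3.47 Frad 1.41 Fz 2.35
t 6.80 pos mm [544.61 -49.32  86.87] xang -15.9 y [ 0.004  0.001 -1.   ] F [-2.93  2.34  2.35] w 18.2 q [-0.24  0.34 -0.28  0.94  0.    1.61]
```

Call:
move_arm(moves=[[0.79, 0.04, 0, 0, 0, -0.4, 0], [0.79, 0.08, 0, 0, 0, -0.7, 0], [0.79, 0.12, 0, 0, 0, -1.0, 0], [0.79, 0.16, 0, 0, 0, -1.4, 0], [0.79, 0.2, 0, 0, 0, -1.7, 0]])

```text
t: 7.3
ee_pos: [0.5465, -0.0498, 0.0868]
orientation: [-0.701, 0.086, -0.089, 0.702]
ft_force: [-2.9, 1.8, 2.4]
width: 0.0181
```

```bash
python3 - <<'E'
from h import *
tq()
E
```

```text
tool q 0.148 r 74.9 viewer x -11.0 | Fpush 3.26 Frad 0.95 Fz 2.38
t 7.30 pos mm [546.46 -49.81  86.85] xang -14.2 y [ 0.004  0.002 -1.   ] F [-2.9   1.77  2.38] w 18.1 q [-0.24  0.35 -0.28  0.95  0.    1.58]
```

Call:
move_arm(moves=[[0.79, 0.04, 0, 0, 0, -0.3, 0], [0.79, 0.08, 0, 0, 0, -0.6, 0], [0.79, 0.12, 0, 0, 0, -1.0, 0], [0.79, 0.16, 0, 0, 0, -1.3, 0], [0.79, 0.2, 0, 0, 0, -1.6, 0]])

```text
t: 7.8
ee_pos: [0.5483, -0.0503, 0.0868]
orientation: [-0.702, 0.076, -0.079, 0.704]
ft_force: [-4.0, 1.7, 2.9]
width: 0.0178
```

```bash
python3 - <<'E'
from h import *
tq(); 
n='wrist'; T=camT(n)
im,d=env.get_image(n);np.savez('pics/w6.npz',im=im,d=d,T=T);cv2.imwrite('pics/w6b.png',cv2.resize(im[44:344,120:420],None,fx=2,fy=2,interpolation=cv2.INTER_CUBIC))
tq()
E
```

```text
tool q 0.122 r 74.8 viewer x -9.1 | Fpush 4.25 Frad 0.69 Fz 2.86
t 7.80 pos mm [548.34 -50.26  86.85] xang -12.6 y [ 0.004  0.002 -1.   ] F [-3.97  1.67  2.86] w 17.8 q [-0.24  0.35 -0.27  0.95  0.    1.55]
tool q 0.121 r 74.9 viewer x -9.0 | Fpush 3.92 Frad 1.03 Fz 3.20
t 7.85 pos mm [548.43 -50.3   86.87] xang -12.6 y [ 0.004  0.002 -1.   ] F [-3.57  1.91  3.2 ] w 17.7 q [-0.24  0.35 -0.27  0.95  0.    1.55]
```

View pics/w6b.png

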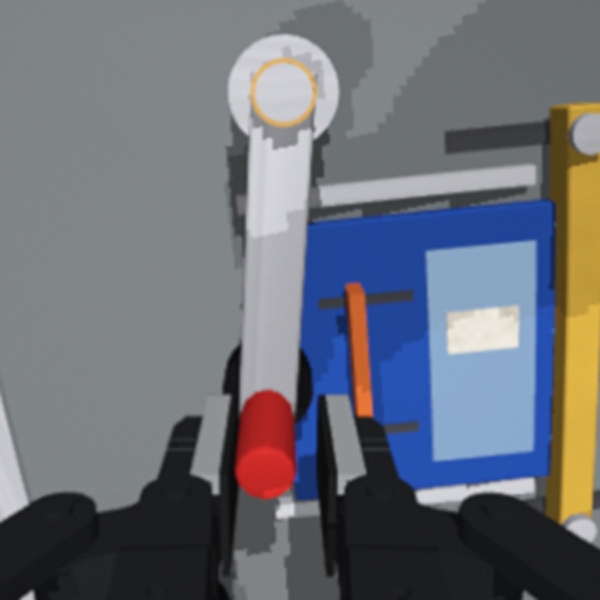

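```bash
python3 - <<'E'
from m import *
P=meas('pics/w6.npz',(120,44),2,dict(knob=((266,468),.1075),piv=((284,92),.0775),o1=((345,290),.062),o2=((357,417),.062),f1=((551,110),.058),f2=((548,515),.058)))
c,s=np.cos(YAW),np.sin(YAW)
for k,v in P.items():
    d=v[:2]-PIV; print(k,(v*1000).round(1),'viewer x,y',np.round([1000*(c*d[0]+s*d[1]),1000*(-s*d[0]+c*d[1])+75],1))
E
```

```text
knob [546.3 -48.6 107.5] viewer x,y [-11.3   2.1]
piv [566.   22.1  77.5] viewer x,y [ 0.2 74.6]
o1 [570.9 -28.8  62. ] viewer x,y [10.9 24.6]
o2 [567.3 -64.9  62. ] viewer x,y [ 11.4 -11.6]
f1 [630.    4.2  58. ] viewer x,y [65.7 64.2]
f2 [ 617.4 -112.    58. ] viewer x,y [ 66.6 -52.7]
```

Call:
move_arm(moves=[[0.79, 0.05, 0, 0, 0, -0.4, 0], [0.79, 0.1, 0, 0, 0, -0.8, 0], [0.79, 0.15, 0, 0, 0, -1.2, 0], [0.79, 0.2, 0, 0, 0, -1.6, 0], [0.79, 0.25, 0, 0, 0, -2.0, 0]])

```text
t: 8.35
ee_pos: [0.5513, -0.0512, 0.0869]
orientation: [-0.704, 0.063, -0.066, 0.705]
ft_force: [-2.2, -0.1, 0.7]
width: 0.0177
```

```bash
python3 - <<'E'
from h import *
tq()
E
```

```text
tool q 0.081 r 75.1 viewer x -6.1 | Fpush 2.18 Frad -0.51 Fz 0.69
t 8.35 pos mm [551.28 -51.17  86.87] xang -10.5 y [ 0.004  0.001 -1.   ] F [-2.23 -0.08  0.69] w 17.7 q [-0.24  0.35 -0.26  0.95  0.    1.52]
```

Call:
move_arm(moves=[[0.79, 0.05, 0, 0, 0, -0.4, 0], [0.79, 0.1, 0, 0, 0, -0.8, 0], [0.79, 0.15, 0, 0, 0, -1.2, 0], [0.79, 0.2, 0, 0, 0, -1.6, 0], [0.79, 0.25, 0, 0, 0, -2.0, 0]])

```text
t: 8.85
ee_pos: [0.5537, -0.0516, 0.0869]
orientation: [-0.705, 0.051, -0.054, 0.706]
ft_force: [-2.2, 0.7, 0.6]
width: 0.0179
```

```bash
python3 - <<'E'
from h import *
tq()
E
```

```text
tool q 0.048 r 75.1 viewer x -3.6 | Fpush 2.31 Frad 0.36 Fz 0.58
t 8.85 pos mm [553.73 -51.58  86.86] xang -8.5 y [ 0.004  0.001 -1.   ] F [-2.22  0.73  0.58] w 17.9 q [-0.24  0.36 -0.26  0.95  0.    1.48]
```

Call:
move_arm(moves=[[0.79, 0.03, 0, 0, 0, -0.2, 0], [0.79, 0.06, 0, 0, 0, -0.5, 0], [0.79, 0.09, 0, 0, 0, -0.7, 0], [0.79, 0.12, 0, 0, 0, -1.0, 0], [0.79, 0.15, 0, 0, 0, -1.2, 0]])

```text
t: 9.35
ee_pos: [0.5552, -0.0518, 0.0868]
orientation: [-0.705, 0.043, -0.046, 0.706]
ft_force: [-2.7, 1.6, 1.3]
width: 0.0182
```

```bash
python3 - <<'E'
from h import *
tq()
E
```

```text
tool q 0.028 r 75.1 viewer x -2.1 | Fpush 2.92 Frad 1.21 Fz 1.27
t 9.35 pos mm [555.19 -51.82  86.82] xang -7.3 y [ 0.004  0.001 -1.   ] F [-2.71  1.62  1.27] w 18.2 q [-0.24  0.36 -0.25  0.95  0.    1.46]
```

Call:
move_arm(moves=[[0.79, 0.02, 0, 0, 0, -0.1, 0], [0.79, 0.04, 0, 0, 0, -0.3, 0], [0.79, 0.05, 0, 0, 0, -0.4, 0]])

```text
t: 9.65
ee_pos: [0.5557, -0.0519, 0.0869]
orientation: [-0.705, 0.041, -0.044, 0.706]
ft_force: [-2.6, 1.4, 1.3]
width: 0.0178
```

```bash
python3 - <<'E'
from h import *
tq()
E
```

```text
tool q 0.021 r 75.1 viewer x -1.6 | Fpush 2.71 Frad 0.99 Fz 1.35
t 9.65 pos mm [555.71 -51.86  86.86] xang -6.9 y [ 0.004  0.001 -1.   ] F [-2.55  1.35  1.35] w 17.8 q [-0.24  0.36 -0.25  0.95  0.    1.45]
```

Call:
move_arm(moves=[[0.79, 0.02, 0, 0, 0, -0.1, 0], [0.79, 0.04, 0, 0, 0, -0.3, 0], [0.79, 0.05, 0, 0, 0, -0.4, 0]])

```text
t: 9.95
ee_pos: [0.5562, -0.0519, 0.0868]
orientation: [-0.705, 0.038, -0.041, 0.707]
ft_force: [-2.1, 0.9, 1.0]
width: 0.0179
```

```bash
python3 - <<'E'
from h import *
tq()
E
```

```text
tool q 0.014 r 75.1 viewer x -1.1 | Fpush 2.16 Frad 0.60 Fz 1.01
t 9.95 pos mm [556.22 -51.93  86.83] xang -6.5 y [ 0.004  0.001 -1.   ] F [-2.06  0.87  1.01] w 17.9 q [-0.24  0.36 -0.25  0.95  0.    1.45]
```

Call:
move_arm(moves=[[0.79, 0.02, 0, 0, 0, -0.1, 0], [0.79, 0.04, 0, 0, 0, -0.3, 0], [0.79, 0.05, 0, 0, 0, -0.4, 0]])

```text
t: 10.25
ee_pos: [0.5568, -0.052, 0.0869]
orientation: [-0.706, 0.036, -0.039, 0.707]
ft_force: [-1.7, 1.8, 1.4]
width: 0.0178
```

```bash
python3 - <<'E'
from h import *
tq()
E
```

```text
tool q 0.006 r 75.1 viewer x -0.5 | Fpush 1.94 Frad 1.54 Fz 1.41
t 10.25 pos mm [556.82 -52.01  86.88] xang -6.0 y [ 0.004  0.001 -1.   ] F [-1.74  1.76  1.41] w 17.8 q [-0.24  0.36 -0.25  0.95  0.    1.44]
```

Call:
move_arm(moves=[[0.79, 0.02, 0, 0, 0, -0.1, 0], [0.79, 0.03, 0, 0, 0, -0.2, 0], [0.79, 0.04, 0, 0, 0, -0.3, 0]])

```text
t: 10.55
ee_pos: [0.5572, -0.052, 0.0869]
orientation: [-0.706, 0.034, -0.037, 0.707]
ft_force: [-2.9, 1.0, 1.4]
width: 0.0177
```

```bash
python3 - <<'E'
from h import *
tq()
E
```

```text
tool q 0.001 r 75.0 viewer x -0.1 | Fpush 2.99 Frad 0.69 Fz 1.38
t 10.55 pos mm [557.18 -52.04  86.85] xang -5.7 y [ 0.004  0.001 -1.   ] F [-2.89  1.04  1.38] w 17.7 q [-0.24  0.36 -0.25  0.95  0.    1.43]
```

Call:
move_arm(moves=[[0.79, 0.02, 0, 0, 0, 0, 0], [0.79, 0.03, 0, 0, 0, 0, 0], [0.79, 0.04, 0, 0, 0, 0, 0]])

```text
t: 10.85
ee_pos: [0.5576, -0.0521, 0.0868]
orientation: [-0.706, 0.034, -0.037, 0.707]
ft_force: [-2.9, 0.7, 1.1]
width: 0.0178
```

```bash
python3 - <<'E'
from h import *
tq()
E
```

```text
tool q -0.004 r 75.1 viewer x 0.3 | Fpush 2.98 Frad 0.39 Fz 1.13
t 10.85 pos mm [557.56 -52.1   86.85] xang -5.7 y [ 0.004  0.001 -1.   ] F [-2.92  0.72  1.13] w 17.8 q [-0.24  0.37 -0.25  0.95  0.    1.43]
```

Call:
move_arm(moves=[[0.79, 0.02, 0, 0, 0, 0, 0], [0.79, 0.03, 0, 0, 0, 0, 0], [0.79, 0.04, 0, 0, 0, 0, 0]])

```text
t: 11.15
ee_pos: [0.558, -0.0522, 0.0868]
orientation: [-0.706, 0.034, -0.037, 0.707]
ft_force: [-2.1, -0.1, 1.1]
width: 0.0181
```

```bash
python3 - <<'E'
from h import *
tq()
E
```

```text
tool q -0.009 r 75.1 viewer x 0.7 | Fpush 2.06 Frad -0.33 Fz 1.05
t 11.15 pos mm [557.98 -52.22  86.83] xang -5.7 y [ 0.004  0.001 -1.   ] F [-2.09 -0.11  1.05] w 18.1 q [-0.24  0.37 -0.25  0.95  0.    1.43]
```

Call:
move_arm(moves=[[0.79, 0.02, 0, 0, 0, 0, 0], [0.79, 0.03, 0, 0, 0, 0, 0], [0.79, 0.04, 0, 0, 0, 0, 0]])

```text
t: 11.45
ee_pos: [0.5584, -0.0523, 0.0869]
orientation: [-0.706, 0.034, -0.037, 0.707]
ft_force: [-1.8, 1.2, 0.2]
width: 0.0178
```

Call:
move_arm(moves=[[0.79, 0.02, 0, 0, 0, 0, 0], [0.79, 0.03, 0, 0, 0, 0, 0], [0.79, 0.04, 0, 0, 0, 0, 0]])

```text
t: 11.75
ee_pos: [0.5588, -0.0524, 0.0869]
orientation: [-0.706, 0.034, -0.037, 0.707]
ft_force: [-2.3, 0.4, 1.2]
width: 0.0177
```

```bash
python3 - <<'E'
from h import *
tq()
E
```

```text
tool q -0.020 r 75.2 viewer x 1.5 | Fpush 2.28 Frad 0.17 Fz 1.17
t 11.75 pos mm [558.79 -52.38  86.88] xang -5.7 y [ 0.004  0.001 -1.   ] F [-2.26  0.39  1.17] w 17.7 q [-0.24  0.37 -0.24  0.96  0.    1.43]
```

Call:
move_arm(moves=[[0.79, 0.02, 0, 0, 0, 0, 0], [0.79, 0.03, 0, 0, 0, 0, 0], [0.79, 0.04, 0, 0, 0, 0, 0]])

```text
t: 12.05
ee_pos: [0.5592, -0.0525, 0.0869]
orientation: [-0.706, 0.034, -0.037, 0.707]
ft_force: [-2.4, 0.6, 1.7]
width: 0.0176
```

```bash
python3 - <<'E'
from h import *
tq(); 
n='wrist'; T=camT(n)
im,d=env.get_image(n);np.savez('pics/w7.npz',im=im,d=d,T=T);cv2.imwrite('pics/w7b.png',cv2.resize(im[44:344,120:420],None,fx=2,fy=2,interpolation=cv2.INTER_CUBIC))
tq()
E
```

```text
tool q -0.026 r 75.3 viewer x 2.0 | Fpush 2.43 Frad 0.36 Fz 1.71
t 12.05 pos mm [559.21 -52.48  86.86] xang -5.7 y [ 0.004  0.001 -1.   ] F [-2.38  0.57  1.71] w 17.6 q [-0.24  0.37 -0.24  0.96  0.    1.43]
tool q -0.026 r 75.3 viewer x 2.0 | Fpush 2.22 Frad -0.51 Fz 0.96
t 12.10 pos mm [559.23 -52.48  86.87] xang -5.7 y [ 0.004  0.001 -1.   ] F [-2.26 -0.31  0.96] w 18.1 q [-0.24  0.37 -0.24  0.96  0.    1.43]
```

View pics/w7b.png

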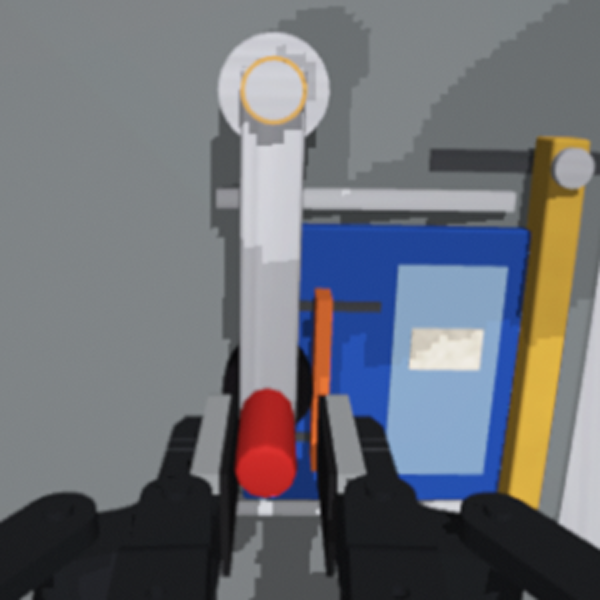

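Call:
move_arm(moves=[[0.79, 0.02, 0, 0, 0, 0, 0], [0.79, 0.03, 0, 0, 0, 0, 0], [0.79, 0.03, 0, 0, 0, 0, 0]])

```text
t: 12.4
ee_pos: [0.5595, -0.0525, 0.0869]
orientation: [-0.706, 0.034, -0.037, 0.707]
ft_force: [-1.5, 0.2, 1.7]
width: 0.0179
```

Call:
move_arm(moves=[[0.79, 0.02, 0, 0, 0, 0, 0], [0.79, 0.03, 0, 0, 0, 0, 0], [0.79, 0.03, 0, 0, 0, 0, 0]])

```text
t: 12.7
ee_pos: [0.5597, -0.0526, 0.0869]
orientation: [-0.706, 0.034, -0.037, 0.707]
ft_force: [-2.4, 0.5, 1.2]
width: 0.018
```

```bash
python3 - <<'E'
from h import *
tq()
E
```

```text
tool q -0.032 r 75.3 viewer x 2.4 | Fpush 2.41 Frad 0.34 Fz 1.17
t 12.70 pos mm [559.69 -52.56  86.85] xang -5.7 y [ 0.004  0.001 -1.   ] F [-2.37  0.54  1.17] w 18.0 q [-0.24  0.37 -0.24  0.96  0.    1.43]
```

Call:
move_arm(moves=[[0.79, 0.02, 0, 0, 0, 0, 0], [0.79, 0.03, 0, 0, 0, 0, 0], [0.79, 0.04, 0, 0, 0, 0, 0]])

```text
t: 13.0
ee_pos: [0.5598, -0.0526, 0.0868]
orientation: [-0.706, 0.034, -0.037, 0.707]
ft_force: [-3.9, 0.3, 2.9]
width: 0.018
```

Call:
move_arm(moves=[[0.79, 0.02, 0, 0, 0, 0, 0], [0.79, 0.03, 0, 0, 0, 0, 0], [0.79, 0.03, 0, 0, 0, 0, 0]])

```text
t: 13.3
ee_pos: [0.5598, -0.0526, 0.0868]
orientation: [-0.706, 0.034, -0.036, 0.707]
ft_force: [-5.1, 0.8, 2.6]
width: 0.0178
```

```bash
python3 - <<'E'
from h import *
tq()
E
```

```text
tool q -0.035 r 75.4 viewer x 2.6 | Fpush 5.12 Frad 0.35 Fz 2.61
t 13.30 pos mm [559.85 -52.62  86.79] xang -5.7 y [ 0.003  0.001 -1.   ] F [-5.08  0.76  2.61] w 17.8 q [-0.24  0.37 -0.24  0.96  0.    1.43]
```

Contact with the stop: the push rose from 2.4 to 5.1 N and the position stalled. I'm pressing up gently.

Call:
move_arm(moves=[[0.79, 0.02, 0, 0, 0, 0, 0], [0.79, 0.03, 0, 0, 0, 0, 0]])

```text
t: 13.5
ee_pos: [0.5599, -0.0526, 0.0868]
orientation: [-0.706, 0.035, -0.036, 0.707]
ft_force: [-4.7, -0.1, 2.8]
width: 0.018
```

```bash
python3 - <<'E'
from h import *
tq()
E
```

```text
tool q -0.035 r 75.3 viewer x 2.7 | Fpush 4.72 Frad -0.51 Fz 2.81
t 13.50 pos mm [559.9  -52.61  86.77] xang -5.7 y [ 0.003  0.001 -1.   ] F [-4.74 -0.14  2.81] w 18.0 q [-0.24  0.37 -0.24  0.96  0.    1.43]
```

Call:
move_arm(moves=[[0.79, 0.03, 0, 0, 0, 0, 0], [0.79, 0.04, 0, 0, 0, 0, 0], [0.79, 0.04, 0, 0, 0, 0, 0]])

```text
t: 13.8
ee_pos: [0.5599, -0.0526, 0.0868]
orientation: [-0.706, 0.035, -0.036, 0.706]
ft_force: [-4.8, 0.7, 3.9]
width: 0.018
```

```bash
python3 - <<'E'
from h import *
tq()
E
```

```text
tool q -0.036 r 75.4 viewer x 2.7 | Fpush 4.79 Frad 0.37 Fz 3.93
t 13.80 pos mm [559.95 -52.63  86.76] xang -5.7 y [ 0.002  0.001 -1.   ] F [-4.75  0.75  3.93] w 18.0 q [-0.24  0.37 -0.24  0.96  0.    1.43]
```

Call:
move_arm(moves=[[0.79, 0.04, 0, 0, 0, 0, 0], [0.79, 0.055, 0, 0, 0, 0, 0], [0.79, 0.055, 0, 0, 0, 0, 0]])

```text
t: 14.1
ee_pos: [0.56, -0.0526, 0.0867]
orientation: [-0.706, 0.035, -0.036, 0.706]
ft_force: [-6.0, 1.0, 3.7]
width: 0.0179
```

```bash
python3 - <<'E'
from h import *
tq()
E
```

```text
tool q -0.036 r 75.4 viewer x 2.7 | Fpush 6.09 Frad 0.48 Fz 3.73
t 14.10 pos mm [559.96 -52.64  86.71] xang -5.7 y [ 0.001  0.001 -1.   ] F [-6.03  0.95  3.73] w 17.9 q [-0.24  0.37 -0.24  0.96  0.    1.43]
```

Call:
move_arm(moves=[[0.79, 0.06, 0, 0, 0, 0, 0], [0.79, 0.07, 0, 0, 0, 0, 0], [0.79, 0.07, 0, 0, 0, 0, 0]])

```text
t: 14.4
ee_pos: [0.56, -0.0526, 0.0867]
orientation: [-0.706, 0.036, -0.035, 0.706]
ft_force: [-6.2, 0.1, 3.3]
width: 0.0178
```

```bash
python3 - <<'E'
from h import *
tq()
E
```

```text
tool q -0.037 r 75.4 viewer x 2.8 | Fpush 6.21 Frad -0.39 Fz 3.26
t 14.40 pos mm [560.   -52.64  86.69] xang -5.8 y [-0.     0.001 -1.   ] F [-6.22  0.1   3.26] w 17.8 q [-0.24  0.37 -0.24  0.96  0.    1.43]
```

Call:
move_arm(moves=[[0.79, 0.07, 0, 0, 0, 0, 0], [0.79, 0.09, 0, 0, 0, 0, 0], [0.79, 0.09, 0, 0, 0, 0, 0], [0.79, 0.09, 0, 0, 0, 0, 0]])

```text
t: 14.8
ee_pos: [0.56, -0.0527, 0.0867]
orientation: [-0.706, 0.036, -0.035, 0.706]
ft_force: [-7.3, 0.7, 3.9]
width: 0.0181
```

```bash
python3 - <<'E'
from h import *
tq()
E
```

```text
tool q -0.037 r 75.4 viewer x 2.8 | Fpush 7.32 Frad 0.10 Fz 3.94
t 14.80 pos mm [560.04 -52.67  86.67] xang -5.8 y [-0.002  0.001 -1.   ] F [-7.29  0.67  3.94] w 18.1 q [-0.24  0.37 -0.23  0.96  0.    1.43]
```

Call:
move_arm(moves=[[0.79, 0.08, 0, 0, 0, 0, 0], [0.79, 0.1, 0, 0, 0, 0, 0], [0.79, 0.1, 0, 0, 0, 0, 0], [0.79, 0.1, 0, 0, 0, 0, 0]])

```text
t: 15.2
ee_pos: [0.5601, -0.0527, 0.0866]
orientation: [-0.706, 0.037, -0.034, 0.706]
ft_force: [-6.5, 0.3, 4.6]
width: 0.0184
```

```bash
python3 - <<'E'
from h import *
tq()
n='wrist'; T=camT(n)
im,d=env.get_image(n);np.savez('pics/w8.npz',im=im,d=d,T=T);cv2.imwrite('pics/w8b.png',cv2.resize(im[44:344,120:420],None,fx=2,fy=2,interpolation=cv2.INTER_CUBIC))
tq()
E
```

```text
tool q -0.037 r 75.4 viewer x 2.8 | Fpush 6.55 Frad -0.22 Fz 4.64
t 15.20 pos mm [560.06 -52.69  86.65] xang -5.8 y [-0.004  0.001 -1.   ] F [-6.54  0.28  4.64] w 18.4 q [-0.24  0.38 -0.23  0.97 -0.    1.43]
tool q -0.037 r 75.4 viewer x 2.8 | Fpush 7.41 Frad -0.46 Fz 4.29
t 15.25 pos mm [560.04 -52.7   86.64] xang -5.8 y [-0.004  0.001 -1.   ] F [-7.42  0.11  4.29] w 18.0 q [-0.24  0.38 -0.23  0.97 -0.    1.43]
```

View pics/w8b.png

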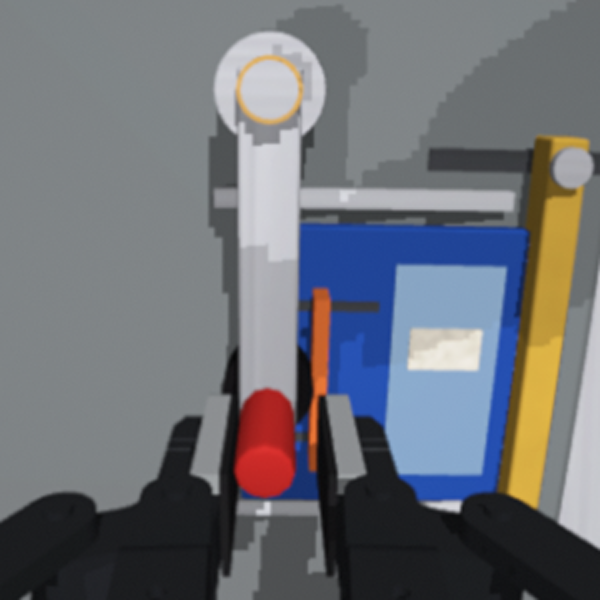

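Call:
move_arm(moves=[[0.79, 0.1, 0, 0, 0, 0, 0], [0.79, 0.12, 0, 0, 0, 0, 0], [0.79, 0.12, 0, 0, 0, 0, 0], [0.79, 0.12, 0, 0, 0, 0, 0], [0.79, 0.12, 0, 0, 0, 0, 0]])

```text
t: 15.75
ee_pos: [0.5601, -0.0527, 0.0866]
orientation: [-0.706, 0.038, -0.033, 0.706]
ft_force: [-8.0, 0.0, 4.9]
width: 0.0182
```

```bash
python3 - <<'E'
from h import *
tq(); p,a=arcpose(-.0); move_to((.558,-.0525,.0868),np.radians(-5.8)); move_to((.558,-.0525,.16),np.radians(-5.8))
E
```

```text
tool q -0.038 r 75.4 viewer x 2.9 | Fpush 7.98 Frad -0.62 Fz 4.88
t 15.75 pos mm [560.09 -52.7   86.59] xang -5.8 y [-0.006  0.001 -1.   ] F [-8.01  0.    4.88] w 18.2 q [-0.24  0.38 -0.23  0.97 -0.    1.44]
shift cm [-0.21 -0.02 -0.  ] turn [-0.02  0.04 -0.34] dist mm 2.111058711102282
shift cm [-0.25 -7.34  0.  ] turn [-0.02  0.04 -0.34] dist mm 73.4358746143985
```

Call:
move_arm(moves=[[0.79, -0.1, 0, 0, 0, 0, -0.3], [0.79, -0.22, 0, 0, 0, 0, -0.3], [0.72, -0.23, 0, 0, 0, 0, -0.3], [0.72, -0.23, 0, 0, 0, 0, -0.3]])

```text
t: 16.15
ee_pos: [0.5587, -0.0526, 0.0868]
orientation: [-0.706, 0.035, -0.036, 0.706]
ft_force: [-0.7, 0.1, 0.6]
width: 0.0237
```

```bash
python3 - <<'E'
from h import *
tq(); move_to((.5576,-.0525,.16),np.radians(-5.8))
E
```

```text
tool q -0.019 r 75.5 viewer x 1.4 | Fpush 0.66 Frad 0.06 Fz 0.60
t 16.15 pos mm [558.68 -52.62  86.83] xang -5.8 y [ 0.001  0.    -1.   ] F [-0.65  0.13  0.6 ] w 23.7 q [-0.24  0.37 -0.24  0.96  0.    1.43]
shift cm [-0.1  -7.32  0.  ] turn [-0.01  0.04  0.06] dist mm 73.18084920894873
```

Call:
move_arm(moves=[[0.72, -0.1, -0.5, 0, 0, 0, 0], [0.72, -0.1, -2, 0, 0, 0, 0], [0.72, -0.1, -4.5, 0, 0, 0, 0], [0.72, -0.1, -7.5, 0, 0, 0, 0], [0.72, -0.1, -8, 0, 0, 0, 0]])

```text
t: 16.65
ee_pos: [0.56, -0.0531, 0.171]
orientation: [0.707, -0.033, 0.038, -0.706]
ft_force: [0.1, -1.0, -0.2]
width: 0.0241
```

```bash
python3 - <<'E'
from h import *
tq(); 
n='wrist'; T=camT(n)
im,d=env.get_image(n);np.savez('pics/w9.npz',im=im,d=d,T=T);cv2.imwrite('pics/w9b.png',cv2.resize(im[0:384,0:512],None,fx=1.5,fy=1.5,interpolation=cv2.INTER_CUBIC))
move_to((.495,-.129,.13),np.radians(-5.8)); move_to((.495,-.129,.13),np.radians(-30))
E
```

```text
tool q -0.038 r 75.8 viewer x 2.8 | Fpush -0.18 Frad -0.96 Fz -0.19
t 16.65 pos mm [560.04 -53.07 170.98] xang -5.8 y [ 0.008 -0.001 -1.   ] F [ 0.11 -0.97 -0.19] w 24.1 q [-0.24  0.31 -0.11  1.14  0.    1.43]
shift cm [-5.71  3.98 -8.21] turn [0.03 0.04 0.4 ] dist mm 107.58756564623877
shift cm [-5.71  3.98 -8.21] turn [-0.05 24.24  0.4 ] dist mm 107.58756564623877
```

View pics/w9b.png

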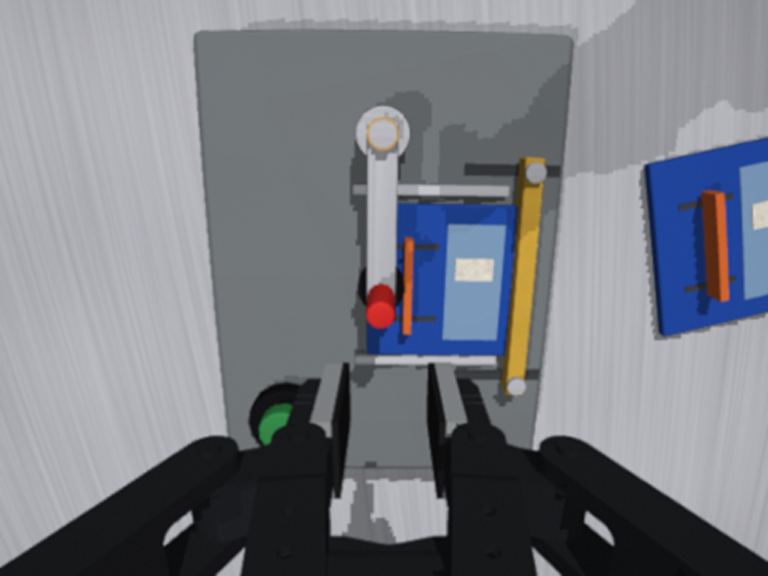

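```bash
python3 - <<'E'
from m import *
z=np.load('pics/w9.npz');im=z['im'][90:280,220:380];cv2.imwrite('pics/w9c.png',cv2.resize(im,None,fx=3.15,fy=3.15,interpolation=cv2.INTER_CUBIC))
P=meas('pics/w9.npz',(0,0),1.5,dict(knob=((380,313),.1075),s1=((516,207),.051),s2=((501,355),.051),n1=((399,205),.051),n2=((368,352),.051),g1=((532,157),.058),g2=((513,392),.058)))
c,s=np.cos(YAW),np.sin(YAW)
for k,v in P.items():
    d=v[:2]-PIV; print(k,'viewer x,y',np.round([1000*(c*d[0]+s*d[1]),1000*(-s*d[0]+c*d[1])+75],1))
E
```

```text
knob viewer x,y [-0.3  0.7]
s1 viewer x,y [69.1 39.4]
s2 viewer x,y [ 67.8 -43.6]
n1 viewer x,y [ 8.7 39.4]
n2 viewer x,y [ -7.  -42.3]
g1 viewer x,y [73.3 65. ]
g2 viewer x,y [ 74.7 -63.1]
```

View pics/w9c.png

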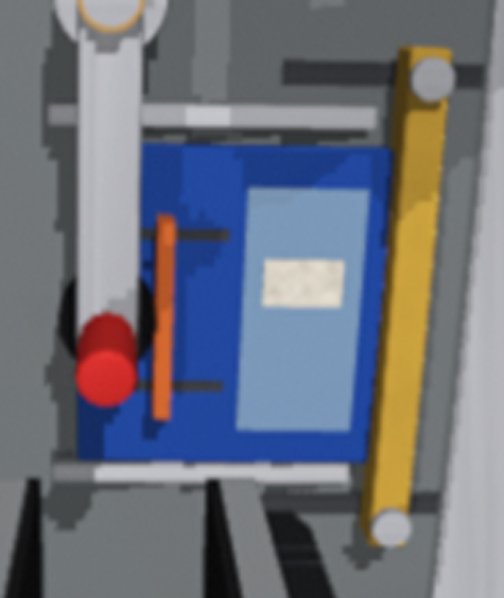

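The slide lies flush on the fence with the foot against the orange ridge at crop (158,320) and the knob at (106,375). Next is the button, with the fingers shut.

Call:
move_arm(moves=[[1, -1.5, 0, -2.5, 0, 0, 0], [1, -3.5, 1, -5, 0, 0, 0], [1, -5.5, 2, -7.5, 0, 0, 0], [1, -5.8, 4, -8.25, 0, 0, 0.4], [1, -5.8, 5, -8.25, 0, 0, 0.4]])

```text
t: 17.2
ee_pos: [0.4924, -0.1299, 0.1177]
orientation: [-0.706, 0.037, -0.035, 0.706]
ft_force: [-0.3, -0.0, 0.4]
width: -0.0004
```

```bash
python3 - <<'E'
from h import *
st(); 
n='wrist'; T=camT(n)
im,d=env.get_image(n);cv2.imwrite('pics/w10.png',im)
st(); move_to((.494,-.1295,.080),np.radians(-5.8))
E
```

```text
t 17.20 pos mm [ 492.37 -129.88  117.75] xang -5.9 y [-0.003  0.    -1.   ] F [-0.33 -0.05  0.42] w -0.4 q [-0.42  0.25 -0.32  1.   -0.    1.26]
t 17.25 pos mm [ 492.23 -129.01  116.66] xang -5.8 y [-0.004  0.001 -1.   ] F [ 0.1  -0.38 -0.94] w -0.1 q [-0.41  0.26 -0.32  1.   -0.    1.26]
shift cm [ 0.2   3.67 -0.03] turn [-0.06 -0.04 -0.23] dist mm 36.709230353101475
```

View pics/w10.png

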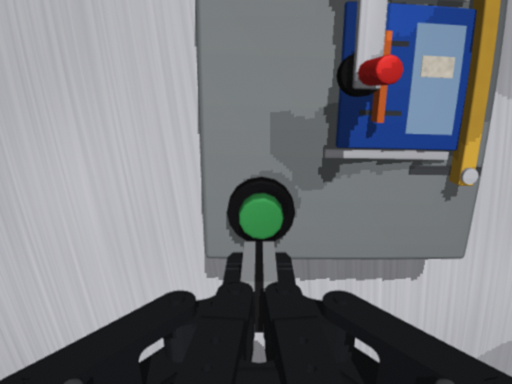

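```bash
python3 - <<'E'
from h import *
print(atz('wrist',[(261.5,216)],.067)*1000)
move_to((.494,-.1295,.074),np.radians(-5.8))
E
```

```text
[[ 493.83632106 -127.52452176   67.        ]]
shift cm [ 0.2   4.27 -0.04] turn [-0.06 -0.04 -0.23] dist mm 42.70274667708033
```

Call:
move_arm(moves=[[1, 0.2, 1.5, 0, 0, 0, 0], [1, 0.2, 3, 0, 0, 0, 0], [1, 0.2, 4, 0, 0, 0, 0], [1, 0.2, 4.2, 0, 0, 0, 0], [1, 0.2, 4.2, 0, 0, 0, 0]])

```text
t: 17.75
ee_pos: [0.4942, -0.1287, 0.0745]
orientation: [-0.706, 0.037, -0.034, 0.707]
ft_force: [-0.0, 0.2, 0.2]
width: 0.0001
```

```bash
python3 - <<'E'
from h import *
st()
E
```

```text
t 17.75 pos mm [ 494.19 -128.72   74.53] xang -5.8 y [-0.004  0.002 -1.   ] F [-0.04  0.24  0.19] w 0.1 q [-0.41  0.3  -0.38  0.9  -0.    1.26]
```

Call:
move_arm(moves=[[1, 0, 0.6, 0, 0, 0, 0], [1, 0, 0.8, 0, 0, 0, 0], [1, 0, 1.0, 0, 0, 0, 0], [1, 0, 1.2, 0, 0, 0, 0], [1, 0, 1.3, 0, 0, 0, 0]])

```text
t: 18.25
ee_pos: [0.4946, -0.1287, 0.0619]
orientation: [-0.706, 0.037, -0.035, 0.707]
ft_force: [0.7, 1.4, 4.5]
width: 0.0002
```

```bash
python3 - <<'E'
from h import *
st()
E
```

```text
t 18.25 pos mm [ 494.61 -128.71   61.9 ] xang -5.8 y [-0.003  0.002 -1.   ] F [0.69 1.44 4.48] w 0.2 q [-0.41  0.31 -0.4   0.87  0.    1.26]
```

Call:
move_arm(moves=[[1, 0, 0.1, 0, 0, 0, 0], [1, 0, 0.15, 0, 0, 0, 0], [1, 0, 0.2, 0, 0, 0, 0], [1, 0, 0.2, 0, 0, 0, 0]])

```text
t: 18.65
ee_pos: [0.4947, -0.1287, 0.0609]
orientation: [-0.706, 0.037, -0.035, 0.707]
ft_force: [-3.2, 2.3, 11.4]
width: 0.0002
```

```bash
python3 - <<'E'
from h import *
st()
n='wrist'
im,d=env.get_image(n);cv2.imwrite('pics/w11.png',im)
E
```

```text
t 18.65 pos mm [ 494.67 -128.73   60.93] xang -5.8 y [-0.003  0.001 -1.   ] F [-3.22  2.34 11.41] w 0.2 q [-0.41  0.31 -0.4   0.86  0.    1.26]
```

View pics/w11.png

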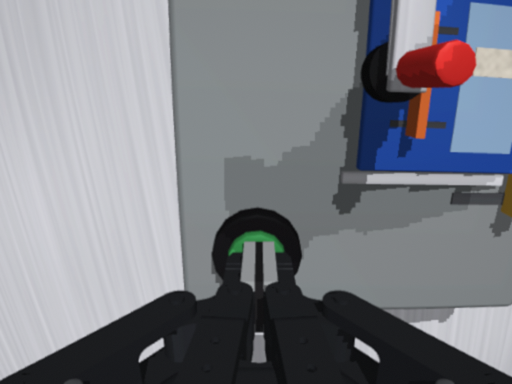

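The button is bottomed: the TCP stopped at 60.9 mm with 11 N, and the green cap is recessed at (257,245). I'm releasing and going back to the knob.

Call:
move_arm(moves=[[1, 0, -0.5, 0, 0, 0, 0], [1, 0, -1.5, 0, 0, 0, 0], [1, 0, -4, 0, 0, 0, 0], [0.8, 0, -7, 0, 0, 0, 0], [0.7, 0, -8.5, 0, 0, 0, 0]])

```text
t: 19.2
ee_pos: [0.4956, -0.1294, 0.1484]
orientation: [-0.706, 0.036, -0.036, 0.706]
ft_force: [-0.8, 0.0, -0.4]
width: 0.0251
```

```bash
python3 - <<'E'
from h import *
st()
n='wrist'; T=camT(n)
im,d=env.get_image(n);np.savez('pics/w12.npz',im=im,d=d,T=T);cv2.imwrite('pics/w12.png',cv2.resize(im,None,fx=1.5,fy=1.5))
st(); move_to((.5577,-.0523,.145),np.radians(-6))
E
```

```text
t 19.20 pos mm [ 495.64 -129.37  148.4 ] xang -5.8 y [-0.001  0.    -1.   ] F [-0.78  0.01 -0.36] w 25.1 q [-0.41  0.23 -0.27  1.07 -0.    1.26]
t 19.25 pos mm [ 496.66 -129.81  150.17] xang -5.8 y [ 0.002 -0.001 -1.   ] F [ 1.8  -0.68  1.67] w 25.5 q [-0.41  0.23 -0.27  1.07 -0.    1.26]
shift cm [5.29 0.52 8.33] turn [0.05 0.2  0.13] dist mm 98.79580389976802
```

View pics/w12.png

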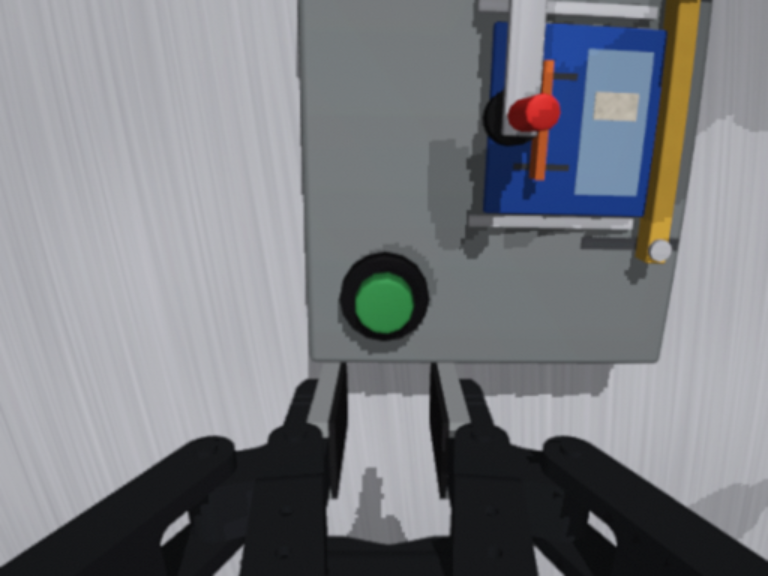

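Call:
move_arm(moves=[[0.72, 1.3, 0, 2, 0, 0, 0], [0.72, 2.6, 0, 4.1, 0, 0, 0], [0.72, 3.9, 0, 6.2, 0, 0, 0], [0.72, 5.2, 0, 8.2, 0, 0, 0], [0.72, 5.25, 0, 8.3, 0, 0, 0]])

```text
t: 19.75
ee_pos: [0.5582, -0.0508, 0.1495]
orientation: [0.706, -0.034, 0.035, -0.706]
ft_force: [-0.3, -0.8, 0.0]
width: 0.0237
```

```bash
python3 - <<'E'
from h import *
st()
n='wrist'; T=camT(n)
im,d=env.get_image(n);np.savez('pics/w13.npz',im=im,d=d,T=T);cv2.imwrite('pics/w13.png',cv2.resize(im,None,fx=1.5,fy=1.5))
st(); move_to((.5577,-.0523,.087),np.radians(-6))
E
```

```text
t 19.75 pos mm [558.19 -50.83 149.47] xang -5.6 y [ 0.002 -0.001 -1.   ] F [-0.34 -0.76  0.02] w 23.7 q [-0.23  0.32 -0.15  1.1  -0.    1.44]
t 19.80 pos mm [557.31 -51.61 149.38] xang -5.7 y [ 0.001 -0.001 -1.   ] F [ 0.18  0.17 -0.16] w 23.7 q [-0.24  0.32 -0.15  1.1  -0.    1.43]
shift cm [ 0.04  6.24 -0.06] turn [0.06 0.32 0.05] dist mm 62.3848952254061
```

View pics/w13.png

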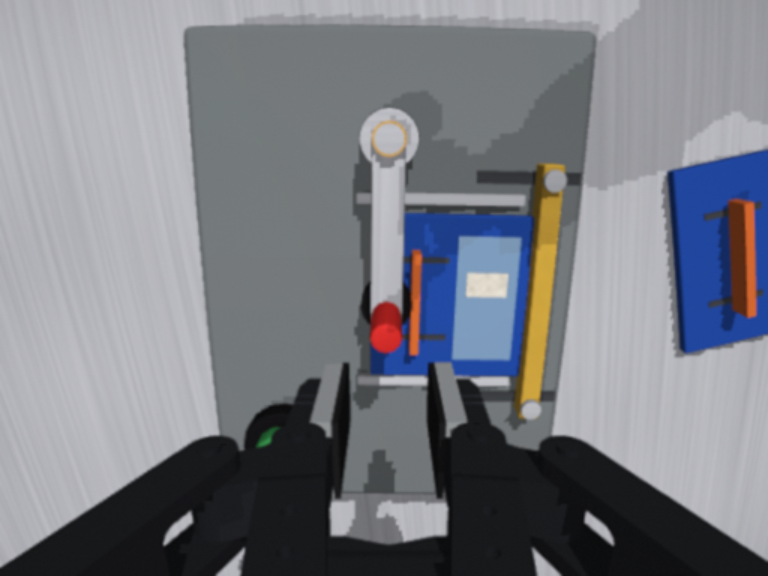

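Knob at (386,335), centred between the jaws. I'm going down with the same geometry as before.

Call:
move_arm(moves=[[0.72, 0.04, 2, -0.06, 0, 0, 0], [0.72, 0.04, 4, -0.06, 0, 0, 0], [0.72, 0.04, 5.5, -0.06, 0, 0, 0], [0.72, 0.04, 6.2, -0.06, 0, 0, 0], [0.72, 0.04, 6.2, -0.06, 0, 0, 0]])

```text
t: 20.3
ee_pos: [0.5563, -0.0528, 0.0862]
orientation: [0.707, -0.036, 0.035, -0.706]
ft_force: [-0.0, -0.2, 1.1]
width: 0.0239
```

```bash
python3 - <<'E'
from h import *
tq(); arcrows([-.01,.02,.05,.08,.11])
E
```

```text
tool q 0.012 r 75.9 viewer x -0.9 | Fpush 0.00 Frad -0.20 Fz 1.11
t 20.30 pos mm [556.27 -52.75  86.21] xang -5.7 y [-0.002 -0.001 -1.   ] F [-0.03 -0.19  1.11] w 23.9 q [-0.24  0.37 -0.24  0.96 -0.    1.43]
[[0.79, 0.17, -0.08, 0.08, 0.1, 0.3, -0.1], [0.79, -0.06, -0.08, 0.09, 0.1, 2.0, -0.1], [0.79, -0.28, -0.08, 0.1, 0.1, 3.7, -0.1], [0.79, -0.51, -0.08, 0.12, 0.1, 5.4, -0.1], [0.79, -0.73, -0.08, 0.14, 0.1, 7.2, -0.1]]
```

Call:
move_arm(moves=[[0.79, 0.1, -0.05, 0.05, 0, 0.3, 0], [0.79, -0.06, -0.08, 0.09, 0, 2.0, 0], [0.79, -0.28, -0.08, 0.1, 0, 3.7, 0], [0.79, -0.51, -0.08, 0.12, 0, 5.4, 0], [0.79, -0.73, -0.08, 0.14, 0, 7.2, 0]])

```text
t: 20.8
ee_pos: [0.5502, -0.0509, 0.0879]
orientation: [0.703, -0.08, 0.081, -0.702]
ft_force: [1.9, -0.7, 0.1]
width: 0.0182
```

```bash
python3 - <<'E'
from h import *
tq(); 
n='wrist'; T=camT(n)
im,d=env.get_image(n);np.savez('pics/w14.npz',im=im,d=d,T=T);cv2.imwrite('pics/w14.png',cv2.resize(im[44:344,120:420],None,fx=2,fy=2,interpolation=cv2.INTER_CUBIC))
arcrows([.13,.16,.19,.22,.25])
E
```

```text
tool q 0.096 r 75.1 viewer x -7.2 | Fpush -2.00 Frad -0.26 Fz 0.15
t 20.80 pos mm [550.19 -50.89  87.88] xang -13.1 y [ 0.001 -0.001 -1.   ] F [ 1.9  -0.67  0.15] w 18.2 q [-0.24  0.35 -0.26  0.95 -0.    1.56]
[[0.79, -0.21, 0.09, 0.01, 0.1, 0.9, 0.0], [0.79, -0.44, 0.09, 0.02, 0.1, 2.6, 0.0], [0.79, -0.66, 0.09, 0.03, 0.1, 4.3, 0.0], [0.79, -0.89, 0.09, 0.05, 0.1, 6.1, 0.0], [0.79, -1.11, 0.08, 0.08, 0.1, 7.8, 0.0]]
```

View pics/w14.png

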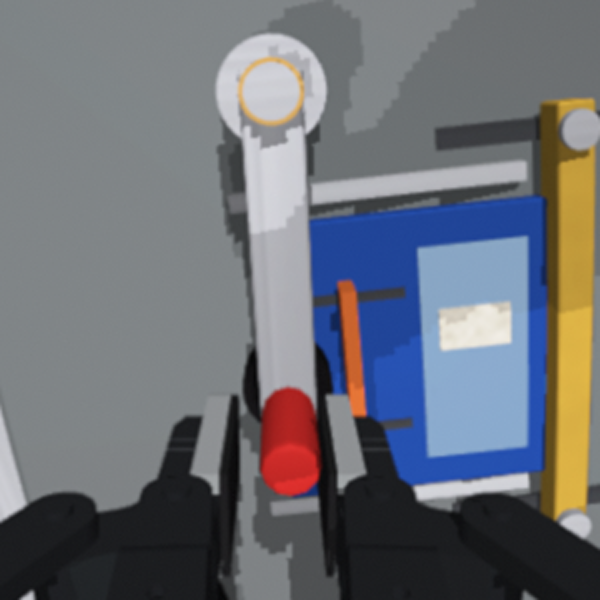

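The slide is still on the fence (edge at column 543). I'm swinging on.

Call:
move_arm(moves=[[0.79, -0.21, 0.05, 0.01, 0, 0.9, 0], [0.79, -0.44, 0.09, 0.02, 0, 2.6, 0], [0.79, -0.66, 0.09, 0.03, 0, 4.3, 0], [0.79, -0.89, 0.09, 0.05, 0, 6.1, 0], [0.79, -1.11, 0.08, 0.08, 0, 7.8, 0]])

```text
t: 21.35
ee_pos: [0.5383, -0.0473, 0.0868]
orientation: [0.696, -0.13, 0.129, -0.695]
ft_force: [1.4, -0.4, -0.6]
width: 0.0181
```

```bash
python3 - <<'E'
from h import *
tq(); arcrows([.29,.35,.41,.47,.53])
E
```

```text
tool q 0.262 r 75.1 viewer x -19.4 | Fpush -1.44 Frad 0.13 Fz -0.58
t 21.35 pos mm [538.27 -47.3   86.85] xang -21.1 y [-0.001 -0.001 -1.   ] F [ 1.38 -0.41 -0.58] w 18.1 q [-0.24  0.34 -0.29  0.94 -0.    1.7 ]
[[0.79, -0.21, -0.01, 0.01, 0.1, 2.1, -0.0], [0.79, -0.66, -0.01, 0.04, 0.1, 5.6, -0.0], [0.79, -1.11, -0.01, 0.1, 0.1, 9.0, -0.0], [0.79, -1.55, -0.01, 0.18, 0.1, 12.4, -0.0], [0.79, -1.98, -0.01, 0.29, 0.1, 15.9, -0.0]]
```

Call:
move_arm(moves=[[0.79, -0.21, 0, 0.01, 0, 2.1, 0], [0.79, -0.66, 0, 0.04, 0, 5.6, 0], [0.79, -1.11, 0, 0.1, 0, 9.0, 0], [0.79, -1.55, 0, 0.18, 0, 12.4, 0], [0.79, -1.98, 0, 0.29, 0, 15.9, 0]])

```text
t: 21.85
ee_pos: [0.5197, -0.037, 0.0865]
orientation: [0.671, -0.226, 0.225, -0.67]
ft_force: [1.1, -0.0, 0.5]
width: 0.0184
```

```bash
python3 - <<'E'
from h import *
tq(); arcrows([.60,.67,.74,.81,.88])
E
```

```text
tool q 0.545 r 75.3 viewer x -39.0 | Fpush -0.93 Frad 0.66 Fz 0.47
t 21.85 pos mm [519.72 -36.99  86.48] xang -37.2 y [-0.003 -0.001 -1.   ] F [ 1.14 -0.05  0.47] w 18.4 q [-0.22  0.3  -0.34  0.93 -0.    2.  ]
[[0.79, -0.41, -0.05, 0.05, 0.1, 3.8, -0.1], [0.79, -0.93, -0.05, 0.1, 0.1, 7.8, -0.1], [0.79, -1.45, -0.05, 0.19, 0.1, 11.8, -0.1], [0.79, -1.96, -0.05, 0.31, 0.1, 15.8, -0.1], [0.79, -2.46, -0.05, 0.48, 0.1, 19.8, -0.1]]
```

Call:
move_arm(moves=[[0.79, -0.41, -0.05, 0.05, 0, 3.8, 0], [0.79, -0.93, -0.05, 0.1, 0, 7.8, 0], [0.79, -1.45, -0.05, 0.19, 0, 11.8, 0], [0.79, -1.96, -0.05, 0.31, 0, 15.8, 0], [0.79, -2.46, -0.05, 0.48, 0, 19.8, 0]])

```text
t: 22.35
ee_pos: [0.5018, -0.0179, 0.0866]
orientation: [0.622, -0.34, 0.337, -0.62]
ft_force: [0.5, -0.8, 0.3]
width: 0.0178
```

```bash
python3 - <<'E'
from h import *
tq(); arcrows([.92,.96,1.0,1.0,1.0])
E
```

```text
tool q 0.893 r 75.8 viewer x -59.1 | Fpush -1.00 Frad 0.01 Fz 0.33
t 22.35 pos mm [501.77 -17.93  86.59] xang -57.2 y [-0.005 -0.    -1.   ] F [ 0.54 -0.84  0.33] w 17.8 q [-0.2   0.27 -0.38  0.92 -0.    2.37]
[[0.79, -0.2, -0.04, 0.09, 0.2, 2.1, -0.1], [0.79, -0.5, -0.04, 0.1, 0.2, 4.4, -0.1], [0.79, -0.8, -0.04, 0.13, 0.2, 6.7, -0.1], [0.79, -0.8, -0.04, 0.13, 0.2, 6.7, -0.1], [0.79, -0.8, -0.04, 0.13, 0.2, 6.7, -0.1]]
```

Call:
move_arm(moves=[[0.79, -0.2, -0.04, 0.05, 0, 2.1, 0], [0.79, -0.45, -0.04, 0.1, 0, 4.0, 0], [0.79, -0.45, -0.04, 0.1, 0, 4.0, 0], [0.72, -0.23, -0.04, 0.1, 0, 4.0, 0], [0.7, -0.23, -0.04, 0.1, 0, 4.0, 0]])

```text
t: 22.85
ee_pos: [0.5012, -0.0156, 0.0868]
orientation: [0.609, -0.362, 0.359, -0.608]
ft_force: [0.2, -0.2, -0.0]
width: 0.0256
```

```bash
python3 - <<'E'
from h import *
tq()
E
```

```text
tool q 0.924 r 75.0 viewer x -59.9 | Fpush -0.25 Frad 0.08 Fz -0.04
t 22.85 pos mm [501.22 -15.56  86.85] xang -61.2 y [-0.005 -0.    -1.   ] F [ 0.19 -0.17 -0.04] w 25.6 q [-0.19  0.27 -0.38  0.92 -0.    2.45]
```

Free of the knob on both sides. I'm going straight up, then back towards the robot so the cameras can check.

Call:
move_arm(moves=[[0.7, 0, -1, 0, 0, 0, 0], [0.7, 0, -4, 0, 0, 0, 0], [0.7, 0, -8, 0, 0, 0, 0], [0.7, 0, -13, 0, 0, 0, 0], [0.7, 0, -17, 0, 0, 0, 0]])

```text
t: 23.35
ee_pos: [0.5021, -0.0156, 0.2602]
orientation: [0.609, -0.361, 0.359, -0.608]
ft_force: [1.5, -0.9, 0.2]
width: 0.0253
```

Call:
move_arm(moves=[[0.7, 0, -4, -1, 0, 0, 0], [0.7, 0, -4, -1, 0, 0, 0], [0.7, 0, -4, -1, 0, 0, 0]])

```text
t: 23.65
ee_pos: [0.494, -0.0207, 0.302]
orientation: [0.609, -0.36, 0.36, -0.608]
ft_force: [0.5, 0.0, -0.2]
width: 0.0256
```

```bash
python3 - <<'E'
from h import *
st()
n='wrist'; T=camT(n)
im,d=env.get_image(n);np.savez('pics/w15.npz',im=im,d=d,T=T);cv2.imwrite('pics/w15.png',cv2.resize(im[0:300,100:500],None,fx=2,fy=2,interpolation=cv2.INTER_CUBIC))
im,d=env.get_image('scene'); cv2.imwrite('pics/scene1.png',im)
E
```

```text
t 23.65 pos mm [494.05 -20.67 301.98] xang -61.2 y [ 0.    -0.001 -1.   ] F [ 0.51  0.01 -0.25] w 25.6 q [-0.2   0.14  0.    1.43 -0.    2.44]
```

View pics/w15.png

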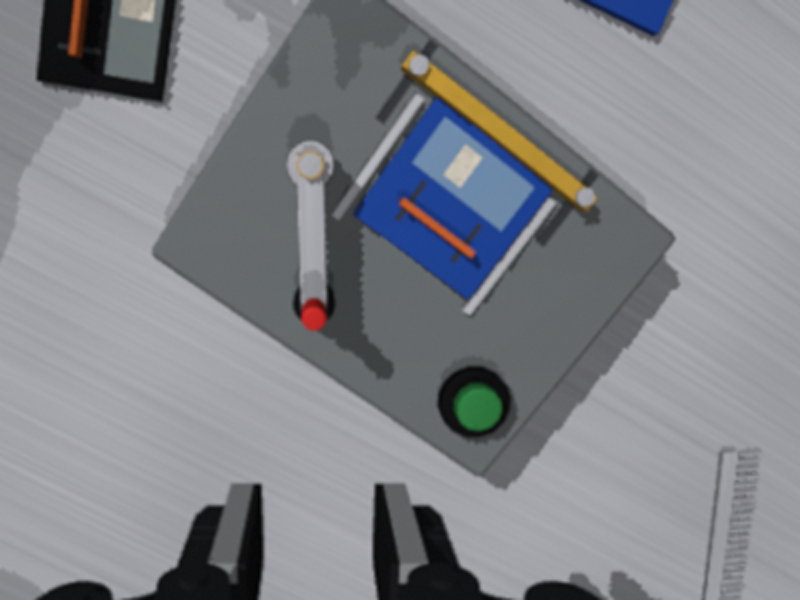

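View pics/scene1.png

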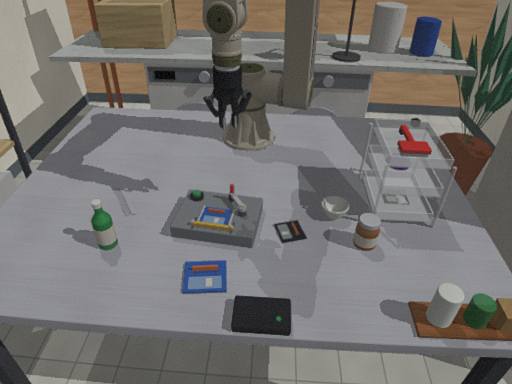

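```bash
python3 - <<'E'
from m import *
P=meas('pics/w15.npz',(100,0),2,dict(piv=((311,163),.0775),knob=((313,318),.1075),n1=((357,214),.051),n2=((470,299),.051),f1=((419,65),.06),f2=((586,197),.06)))
c,s=np.cos(YAW),np.sin(YAW); V={}
for k,v in P.items():
    d=v[:2]-PIV; V[k]=np.array([1000*(c*d[0]+s*d[1]),1000*(-s*d[0]+c*d[1])+75]); print(k,'viewer x,y',V[k].round(1))
d=V['knob']-V['piv']; print('q',np.arctan2(-d[0],-d[1]))
a=lambda p,q:np.arctan2(*(V[p]-V[q])); print('slide-fence angle',a('n1','n2')-a('f1','f2'),'near edge - screw', (V['n1']+V['n2'])/2-(V['f1']+V['f2'])/2)
E
```

```text
piv viewer x,y [ 1.  74.4]
knob viewer x,y [-60.  30.]
n1 viewer x,y [-6.2 38. ]
n2 viewer x,y [ -6.9 -44.3]
f1 viewer x,y [75.  57.5]
f2 viewer x,y [ 75.6 -58.9]
q 0.9406837738749271
slide-fence angle 0.013968727467276246 near edge - screw [-81.85832362  -2.43213694]
```

Call:
move_arm(moves=[[0.7, 0, 0, 0, 0, 0, 0], [0.7, 0, 0, 0, 0, 0, 0], [0.7, 0, 0, 0, 0, 0, 0]])

```text
t: 24.05
ee_pos: [0.4926, -0.0202, 0.2985]
orientation: [0.61, -0.362, 0.358, -0.608]
ft_force: [-0.3, -0.0, -0.1]
width: 0.0254
```

```bash
python3 - <<'E'
from h import *
st(); print(env.sign_off())
E
```

```text
t 24.05 pos mm [492.62 -20.22 298.5 ] xang -61.2 y [-0.006  0.    -1.   ] F [-0.33 -0.05 -0.12] w 25.4 q [-0.2   0.15 -0.    1.43 -0.    2.44]
the job is handed in; nothing more can be done
None
```

I carried out all the steps and handed the job in at 24 s. The sign-off gives no verdict, so the results below are my own checks.

- **Clip on:** I caged the red knob between loosely closed fingers and swung the clip over the near edge until the foot met the orange stop at a clip angle of about 0 rad. I then pressed at 6 to 8 N on the knob for about 1.5 s. I estimate this put about 5 N on the stop, with the fence under 10 N. Both figures come from the wrist force less the drag; neither was measured directly.
- **Shutter:** with the clip left on, I pushed the green button to the bottom (the tool stopped at 60.9 mm with 11 N) and let it come up. The wrist picture showed the slide still home.
- **Clip off:** I swung the clip out again and lifted the gripper clear of everything.

Last wrist picture:

| Check | Reading |
|---|---|
| Clip angle | about 0.94 rad |
| Slide's near edge to fence centre | 81.9 mm (83 mm is home, so within the 1 to 2 mm measuring error) |
| Slide's angle to the fence | about 0.014 rad |
| Button | up |

In the last scene picture the other things looked undisturbed by eye; I did not measure them. The viewer's yaw estimates differed by about 0.02 rad between features, and one fence-edge reading was 4 mm off the others, so I relied on the fence screws. No final check failed.

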